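# Drive the stuck load pins out of the test blocks

### The arm

A 7-joint arm with a two-finger parallel gripper is mounted at the origin on the work surface. World frame = base frame: x ahead of the robot, y to its left, z up, the work surface at z = 0. Lengths are in mm, angles in rad, forces in N, time in s.
With the tool pointing down it reaches from about 425 to 825 mm from the base axis. Payload 3.6 kg.
Tool frame: the origin (TCP) lies at the very end of the fingers, on their centre line; the grasp point (between the pads) lies 19 mm behind it; z points along the fingers, x is the direction in which the jaws open and shut, and the axes are right-handed (so a half turn about z gives the same grasp; the last joint's range is limited). The gripper opens to 93 mm and grips with 3 to 60 N. Pads are 15 mm wide; open, the fingers measure 128 mm over their backs; the gripper's body (75 mm by 188 mm) begins 65 mm behind the grasp point.
Start: joints at [-1.242, 0.615, -0.013, 1.423, 0.008, 1.103, -0.04], TCP at [225.777, 609.497, 218.64] pointing down, gripper open.
Joint ranges: [-3.12, 3.12], [-0.3, 2.06], [-1.34, 1.32], [0.26, 2.42], [-1.36, 4.5], [0.01, 1.98], [-2.84, 2.84]. Speed limits (rad/s): [2.79, 2.79, 3.14, 3.14, 3.14, 3.14, 3.14].

### API

Orientations are given as [roll, pitch, yaw] about the fixed x, y, z axes, in that order (R = Rz(yaw) Ry(pitch) Rx(roll)).
In Python, from cell import env, viewer, workorder, regions_of, place_of gives the robot as it stands.
- The arm moves only by the tool step_arm, never from a script. Its argument "motion" is one flat list of numbers, 7 for each row, row after row: the gripper's target within -1 to 1 (shut at 1, half-way at 0, fully open at -1), then the shift along the tool's x, y, z in mm, then the turn, a rotation vector about the tool's x, y, z in degrees. A call has 1 to 8 rows; each row shifts and turns the commanded pose from where the row before left it, along the tool's axes as they then stand; what a row does not reach is not made up. A row lasts 1/12 s, in which the tool goes at most 41.7 mm and 7.16 degrees, less where a joint would pass 70% of its speed; a pose out of reach is approached as far as the arm can. A call with a gripper value outside its range is refused whole. The fingers move at their own pace and stop on an object; the grip force is fixed at half the most. Time passes only in rows, so rows that do not move let the fingers close. It gives the time, the measured TCP pose, the force and the opening at its end, in the units of the state.
- env.get_state(): the state, without advancing time (a new reading comes with each control period).
- viewer.snapshot(name): name is "scene" or "top" or "wrist"; returns a dict with "pixels" (400x640x3 uint8, blue, green, red), "mtx" (3x3 intrinsics, pixels), "rvec" (rotation vector, rad) and "tvec" (3), from world to camera coordinates, as OpenCV has them; the wrist camera has in their place "tool_from_camera" (4x4, takes a point from camera to tool coordinates, whose origin is the TCP and whose axes are the tool frame's). Camera axes: x right, y down, z forward; pixel columns grow to the right and rows downward; lengths in mm; the calibration is good to about 2 mm. The wrist camera is an equidistant fisheye: a pixel r from the principal point sees the ray r / f radians off the axis. A picture is of the moment at which its call begins: read the wrist's pose just before it. There is no depth.
- workorder.hand_in(): hands the job in, once; it reports no verdict.
Trained networks look in a picture, given as the dict that the camera call returned (one of the last four; its "shot" number tells which), for a name from the list of things; names that differ only in an ending like _2 or _b are one class to them, and where a whole thing is asked for, a point or a joint stands for the part that bears it (a point fixed in the world has none). Each returns a list of dicts, best first, with "conf" (0 to 1); they miss things now and then, are a little off and sometimes report something else, mostly with a low value. They report only what shows in the picture. A call takes as long as a camera call.
- regions_of(picture, name): "region" (400x640 bool, what is visible of it).
- place_of(picture, name): "xyz" ([x, y, z] in mm, in the coordinates of the camera as it stood for that picture, good to about 4 mm: a listed point, or the origin of a listed thing).
The state is a dict: "time_s": time; "joint_positions": joint angles; "joint_vel": joint speeds; "joint_torque": joint torques, N m; "ee_pos": TCP position; "ee_rot": TCP orientation; "ft_force": force on the tool from outside, world axes, zero at the start; "torque": the same for the moment, N m; "opening": opening from 0.0 (shut) to 1.0 (fully open).
Only numpy, scipy, OpenCV 4.12 (cv2) and the standard library are available. Lean on these libraries where they do the work, as an engineer would, in place of code of your own. Each camera call takes 0.05 s, during which the arm holds its last target. There are 200 camera calls.

### The job

Clear the test blocks: with the drift punch from the rack, drive every stuck pin out from the plain end of its block, towards the end where its head sits, so that it can be taken out and put in the grey tray, lying down wholly inside. Some blocks are already empty and they do not all face the same way. Finish with all the pins in the tray, the tray flat on the bench and the punch laid back in the cradles of its rack, and leave the other things on the bench where they are.

Things in the scene. Friction and masses are not known exactly. Their poses are not given: they have to be found in the camera images.
- block1: Dark steel test block bolted to the bench, 70 mm long (x), 56 wide (y), 89 high, on a thin foot plate 86 x 72 x 3 mm. Origin: centre of the underside. A square bore 17.5 mm wide runs through it along x at y = 0, axis level, 64 mm above the bench. Plain entry face at x = -35 mm. Two blocks have +x to the robot's left, two to its right (within 0.2 rad); which stands where changes
- block2: Shaped like block1. At the exit end (+x) of each block is an open-topped slot 29 mm wide, 12 deep (x = 23 to 35 mm), where the pin's head sits flush against the shoulder at x = 23 mm: the pin can leave only towards +x, and in the slot its head cannot be gripped. Blocks stand in two rows on each side of the tray, some empty
- block3: Shaped like block1. In each block a spring keeper (round brass cap on the roof near the exit end, top 97 mm above the bench) presses on the shank at x = 7 to 21 mm: about 6 to 12 N along x move the pin. It stays where it is left while 20 mm or more of the shank is in the bore, that is, driven up to 32 mm
- block4: Shaped like block1; everything said of blocks 1 to 3 is true of all four, save where each stands and how it is turned
- pin1: Bright steel load pin of block1, None if that block is empty: square head 26 x 26 mm, 12 mm long, and round shank 16 mm in diameter, 52 long; 64 mm overall, about 0.13 kg. Origin: centre of the head. x runs along it: head's outer face at +6 mm, tail at -58 mm. It starts in its block, axes parallel to the block's, origin at block x = 29 to 30, z = 64 mm, tail about 6 mm inside the entry face
- pin1_tail (a point): centre of the tail end of pin1's shank, None with the pin
- pin2: Bright steel load pin of block2, None if that block is empty; shaped and seated like pin1
- pin2_tail (a point): centre of the tail end of pin2's shank, None with the pin
- pin3: Bright steel load pin of block3, None if that block is empty; shaped and seated like pin1
- pin3_tail (a point): centre of the tail end of pin3's shank, None with the pin
- pin4: Bright steel load pin of block4, None if that block is empty; shaped and seated like pin1
- pin4_tail (a point): centre of the tail end of pin4's shank, None with the pin
- punch: Drift punch: square dark-steel body 16 x 16 mm, 90 long, and in its front end a round bright rod 10 mm in diameter, 60 long; 150 mm overall, about 0.2 kg. x runs along it to the tip. Origin: on its axis at the centre of mass; the body reaches from x = -57 to +33 mm, the tip is at +93 mm
- punch_tip (a point): centre of the flat end of the punch's rod
- rack: Low black punch rack bolted to the bench, base 120 x 50 x 6 mm. Origin: on the underside, below the punch's origin. Two open-topped cradles at x = -45 and +26 mm, 12 mm long, 24 wide inside, floors 20 and tops 36 mm above the bench; room for fingers between them. The punch lies along x, axis 28 mm above the bench, its tip at first to +x (the robot's left)
- tray: Loose shallow grey parts tray, 120 mm (x) by 200 mm (y), 20 mm high, walls and floor 4 mm, 0.6 kg, open at the top. Origin: centre of the underside
- spool: red plastic spool, 52 mm in diameter, 50 mm high, a bystander; origin: centre of the underside
- tape_roll: blue tape roll lying flat, 100 mm in diameter, 25 mm high, a bystander; origin: centre of the underside
- jar: white jar with a lid, 48 mm in diameter, 60 mm high, a bystander; origin: centre of the underside
- sensor_box: small black sensor box, 50 x 50 x 24 mm, a bystander; origin: centre of the underside
- multimeter: grey hand multimeter lying on its back, 150 x 75 x 30 mm, a bystander; origin: centre of the underside

How it is judged (in metres and radians):
On the way, in this order (a step that is already met when the one before it is completed fails the run):
1. the punch is taken out of its rack (z of punch in the frame of rack above 0.045 m), for 0.1 s.
2. every pin has been driven at least 14 mm from where it sat (distance of each of pin1, pin2, pin3, pin4 from where it was at the start of the episode above 0.014 m), for 0.1 s.
At the end, for the whole second after the job is handed in: Every pin lies at rest wholly in the tray: head centre and tail within 58 mm (x) and 98 mm (y) of its centre, under 35 mm above its underside; tray flat; punch at rest in the cradles, origin within 20 mm along, 10 mm across of the rack's, 22 to 34 mm up, parallel within 0.2 rad, either way (x of pin1 in the frame of tray between -0.058 and 0.058 m and y of pin1 in the frame of tray between -0.098 and 0.098 m and z of pin1 in the frame of tray between 0 and 0.035 m and x of pin1_tail in the frame of tray between -0.058 and 0.058 m and y of pin1_tail in the frame of tray between -0.098 and 0.098 m and z of pin1_tail in the frame of tray between 0 and 0.035 m and linear speed of each of pin1, pin2, pin3, pin4, punch, tray below 0.02 m/s and x of pin2 in the frame of tray between -0.058 and 0.058 m and y of pin2 in the frame of tray between -0.098 and 0.098 m and z of pin2 in the frame of tray between 0 and 0.035 m and x of pin2_tail in the frame of tray between -0.058 and 0.058 m and y of pin2_tail in the frame of tray between -0.098 and 0.098 m and z of pin2_tail in the frame of tray between 0 and 0.035 m and x of pin3 in the frame of tray between -0.058 and 0.058 m and y of pin3 in the frame of tray between -0.098 and 0.098 m and z of pin3 in the frame of tray between 0 and 0.035 m and x of pin3_tail in the frame of tray between -0.058 and 0.058 m and y of pin3_tail in the frame of tray between -0.098 and 0.098 m and z of pin3_tail in the frame of tray between 0 and 0.035 m and x of pin4 in the frame of tray between -0.058 and 0.058 m and y of pin4 in the frame of tray between -0.098 and 0.098 m and z of pin4 in the frame of tray between 0 and 0.035 m and x of pin4_tail in the frame of tray between -0.058 and 0.058 m and y of pin4_tail in the frame of tray between -0.098 and 0.098 m and z of pin4_tail in the frame of tray between 0 and 0.035 m and x of punch in the frame of rack between -0.02 and 0.02 m and y of punch in the frame of rack between -0.01 and 0.01 m and z of punch in the frame of rack between 0.022 and 0.034 m and angle between the x axis of punch and the x axis of rack, either way round below 0.2 rad and angle between tray's own z axis and vertical below 0.1 rad and height (world z) of tray below 0.01 m); the robot touches nothing.
It fails at once if a pin starts out of its bore without the punch behind it ((x of pin1 in the frame of block1 between 0.034 and 0.041 m and linear speed of pin1 above 0.02 m/s and distance between pin1_tail and punch_tip above 0.03 m and distance between pin1 and block1 below 0.085 m and height (world z) of pin1 between 0.055 and 0.073 m) or (x of pin2 in the frame of block2 between 0.034 and 0.041 m and linear speed of pin2 above 0.02 m/s and distance between pin2_tail and punch_tip above 0.03 m and distance between pin2 and block2 below 0.085 m and height (world z) of pin2 between 0.055 and 0.073 m) or (x of pin3 in the frame of block3 between 0.034 and 0.041 m and linear speed of pin3 above 0.02 m/s and distance between pin3_tail and punch_tip above 0.03 m and distance between pin3 and block3 below 0.085 m and height (world z) of pin3 between 0.055 and 0.073 m) or (x of pin4 in the frame of block4 between 0.034 and 0.041 m and linear speed of pin4 above 0.02 m/s and distance between pin4_tail and punch_tip above 0.03 m and distance between pin4 and block4 below 0.085 m and height (world z) of pin4 between 0.055 and 0.073 m)).
It fails at once if a bystander (spool, tape roll, jar, sensor box, multimeter) is moved by more than 50 mm (distance of any of spool, tape_roll, jar, sensor_box, multimeter from where it was at the start of the episode above 0.05 m).
Of pin1, pin2, pin3, pin4 only 2 to 3 are there at a start; the rules pass over those that are not, and their reading is None.
At some moment in a run one of tray may be knocked a few centimetres aside while the robot is not near it.
Once in a run the grip may slacken for a moment while it holds something.
It also fails if it takes over 210 s, if anything falls off the work surface, if the arm or the gripper's body presses on something with over 40 N, if the wrist force passes 120 N, or if a joint passes its speed limit or range.

## Working session

There is one attempt and no reset: what is moved stays moved. The work goes in short steps, Python scripts to look and compute and a tool call to move; the robot and the scene stay as the last step left them, time stands still between calls to the robot, and variables do not carry over. Pictures are saved under pics/ and viewed, about 12 in all and at most 16, crops included, and the job is handed in when it is done.

Besides the shell and the picture viewer there is one more tool, called after "Emit:" as name(argument=value, ...), one argument or row to a line, values as JSON. step_arm: Moves the arm, as the interface text tells. Its arguments: {"type":"object","properties":{"motion":{"type":"array","items":{"type":"number"}}},"required":["motion"]}

```bash
ls; mkdir -p pics
cat > h.py <<'E'
import numpy as np, cv2
from scipy.spatial.transform import Rotation as R
from cell import env, viewer, workorder, regions_of, place_of
def toW(p,xyz):
    M=cv2.Rodrigues(np.array(p["rvec"],float))[0]; return M.T@(np.array(xyz,float)-np.array(p["tvec"],float).ravel())
def toolpose():
    s=env.get_state(); return np.array(s["ee_pos"],float), R.from_euler("xyz",s["ee_rot"]).as_matrix()
def wristW(p,pose,xyz):
    T=np.array(p["tool_from_camera"]); q=T[:3,:3]@np.array(xyz)+T[:3,3]; return pose[1]@q+pose[0]
def pix2W(p,uv,z):
    M=cv2.Rodrigues(np.array(p["rvec"],float))[0]; t=np.array(p["tvec"],float).ravel()
    u=cv2.undistortPoints(np.array([[uv]],float),np.array(p["mtx"],float),None).ravel()
    d=M.T@np.array([u[0],u[1],1]); c=-M.T@t; return c+d*(z-c[2])/d[2]
E
python3 - <<'E'
from h import *
s=env.get_state(); print(s)
for n in ("scene","top"):
    p=viewer.snapshot(n); cv2.imwrite(f"pics/{n}0.png",p["pixels"])
    print(n,toW(p,[0,0,0]).round())
    for k in ["block1","pin1","pin1_tail","punch","punch_tip","rack","tray","spool","tape_roll","jar","sensor_box","multimeter"]:
        print(k,[(round(d["conf"],2),toW(p,d["xyz"]).round().tolist()) for d in place_of(p,k)[:6]])
E
```

```text
pics
{'time_s': 0.0, 'joint_positions': array([-1.24251725,  0.61587864, -0.01264284,  1.42488432,  0.00812091,
        1.10340936, -0.04041227]), 'joint_vel': array([-0.00023763, -0.00129121, -0.00127066,  0.00038244,  0.0019391 ,
       -0.00025215,  0.00061766]), 'joint_torque': array([ 4.63703111e-05, -4.58938050e+01,  2.08922373e-01, -1.65746766e+01,
       -6.11392152e-02,  2.04401370e-02,  2.27025171e-04]), 'ee_pos': array([225.50774052, 608.7841479 , 217.51228188]), 'ee_rot': array([3.14155315e+00, 2.52890690e-03, 1.21610242e+00]), 'ft_force': array([-0.18300742, -0.34407343,  0.12443835]), 'torque': array([ 0.06623053, -0.01483355,  0.02444775]), 'opening': 1.0003790985137104}
scene [1168.  473.  612.]
block1 [(0.85, [597.0, 186.0, 3.0]), (0.73, [449.0, -191.0, 4.0]), (0.67, [440.0, 193.0, -0.0]), (0.55, [593.0, -199.0, 0.0])]
pin1 [(0.46, [587.0, -166.0, 67.0])]
pin1_tail [(0.48, [531.0, 363.0, 1.0])]
punch [(0.69, [442.0, -6.0, 29.0])]
punch_tip [(0.69, [440.0, 91.0, 27.0]), (0.5, [596.0, -200.0, -1.0])]
rack [(0.58, [439.0, -3.0, -2.0]), (0.56, [442.0, -6.0, 26.0])]
tray 
[... 330 characters left out ...]
1030.]
block1 [(0.91, [593.0, -196.0, -4.0]), (0.86, [447.0, -191.0, -3.0]), (0.83, [596.0, 184.0, -4.0]), (0.64, [440.0, 184.0, -1.0]), (0.61, [752.0, -8.0, -1.0])]
pin1 [(0.57, [589.0, -167.0, 65.0]), (0.51, [434.0, 164.0, 61.0])]
pin1_tail [(0.7, [434.0, 95.0, 25.0])]
punch [(0.75, [438.0, 3.0, 24.0])]
punch_tip [(0.86, [436.0, 94.0, 26.0])]
rack [(0.62, [438.0, 1.0, -2.0]), (0.23, [443.0, 186.0, -1.0])]
tray [(0.91, [606.0, 10.0, -1.0])]
spool [(0.58, [715.0, 239.0, -2.0])]
tape_roll [(0.98, [728.0, -171.0, 1.0])]
jar [(0.67, [751.0, -8.0, -1.0])]
sensor_box [(0.71, [586.0, -164.0, 65.0]), (0.7, [521.0, 363.0, -0.0]), (0.18, [434.0, 95.0, 29.0])]
multimeter [(0.61, [325.0, -261.0, 1.0])]
```

Run:
```python
import cv2,numpy as np
a=cv2.imread("pics/scene0.png");b=cv2.imread("pics/top0.png")
cv2.imwrite("pics/s1.png",cv2.resize(a,None,fx=1.25,fy=1.25)); cv2.imwrite("pics/t1.png",cv2.resize(b,None,fx=1.25,fy=1.25))
```

```text
(no output)
```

View pics/s1.png

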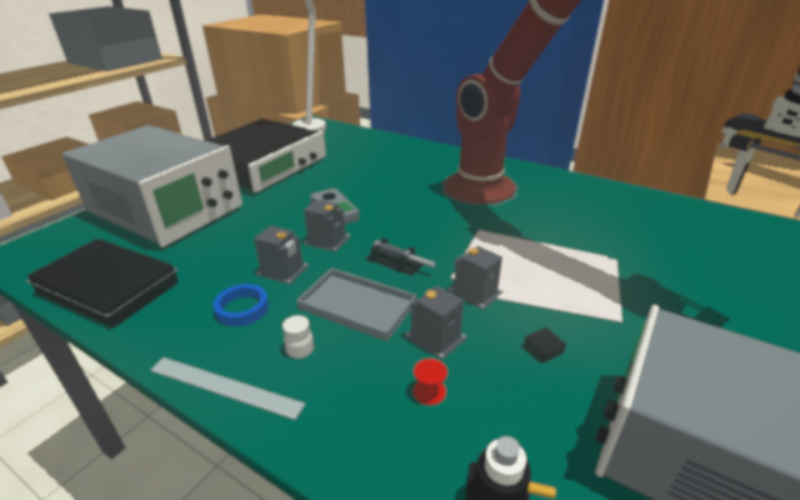

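View pics/t1.png

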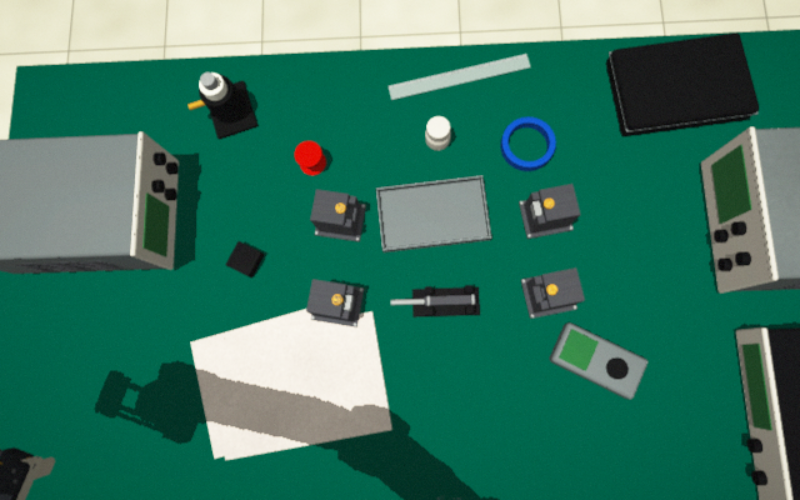

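The scene view shows four blocks, with the rack and tray in between. In the top view all the slots face the tray. Bright heads show at about (537,210) and (347,303), and the other two blocks need a closer look.

Run:
```python
from h import *
b=cv2.imread("pics/top0.png")
c=[cv2.resize(b[y:y+60,x:x+75],(400,300),interpolation=cv2.INTER_CUBIC) for (x,y) in [(240,140),(405,140),(235,212),(405,205)]]
cv2.imwrite("pics/c1.png",np.vstack([np.hstack(c[:2]),np.hstack(c[2:])]))
```

```text
(no output)
```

View pics/c1.png

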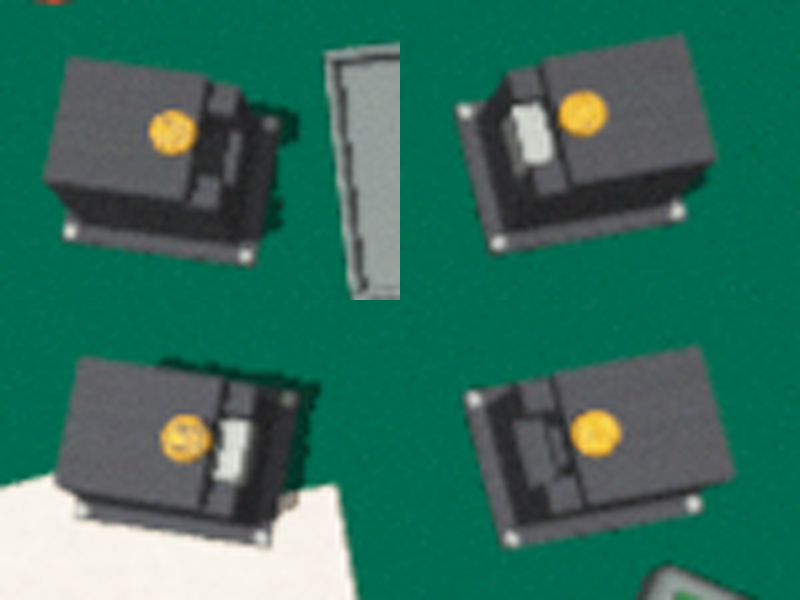

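Emit:
step_arm(
  motion=[-1, 0, 0, -30, 0, 0, 0, -1, 0, 0, -30, 0, 0, 0],
)

```text
time_s: 1.47
ee_pos: [225.3, 608.2, 277.2]
ee_rot: [3.141, 0.006, 1.216]
ft_force: [0.1, 1.0, 0.3]
opening: 1.002
```

In the crops the slots of left-near (LN) and right-far (RF) hold heads. LF and RN are empty, so there are two pins, both leaving towards the middle.

```bash
cat >> h.py <<'E'
def plan(pos,yaw,n=None,g=-1,start=None):
    """rows to pos, tool down with yaw(deg), from measured pose"""
    if start is None:
        P,M=toolpose(); y0=np.degrees(np.arctan2(M[1,0],M[0,0]))
        M0=M
    else: P,y0=np.array(start[:3],float),start[3]
    d=np.array(pos,float)-P; dy=(yaw-y0)
    k=max(int(np.ceil(np.linalg.norm(d)/40)),int(np.ceil(abs(dy)/7)),1) if n is None else n
    print("from",P.round(1),round(y0,1),"rows",k)
    out=[]
    for i in range(k):
        a=np.radians(y0+dy*i/k); A=np.array([[np.cos(a),np.sin(a),0],[np.sin(a),-np.cos(a),0],[0,0,-1]])
        out.append([g]+(A.T@(d/k)).round(1).tolist()+[0,0,round(-dy/k,2)])
    for i in range(0,k,8): print(str(out[i:i+8]).replace("[","").replace("]",""))
def blockfit(p,px,mod,x0):
    M=p["rvec"],p["tvec"],p["mtx"]
    from scipy.optimize import least_squares
    mod=np.array(mod,float);px=np.array(px,float)
    def f(q):
        c,s=np.cos(q[2]),np.sin(q[2]); W=mod@np.array([[c,s,0],[-s,c,0],[0,0,1]])+[q[0],q[1],0]
        u=cv2.projectPoints(W,np.array(M[0],float),np.array(M[1],float),np.array(M[2],float),None)[0].reshape(-1,2)
        return (u-px).ravel()
    r=least_squares(f,x0,loss="soft_l1"); return r.x,f(r.x)
E
python3 - <<'E'
from h import *
p=viewer.snapshot("top")
print(p["mtx"])
s=75/400
def cr(o,pts): return [(o[0]+u*s-.4,o[1]+v*s-.4) for u,v in pts]
mod=[(-35,28,89),(-35,-28,89),(14,0,97),(23,28,89),(23,-28,89),(-39,32,3),(39,32,3),(39,-32,3),(-39,-32,3)]
RFp=cr((405,140),[(285,35),(315,160),(183,113),(145,57),(170,190),(66,110),(98,242),(278,211)])
RFm=[mod[i] for i in (1,0,2,4,3)]  # placeholder order, fixed below
# RF: +x -> +y world (image left); block y -> -x world (image down)
RFm=[(-35,-28,89),(-35,28,89),(14,0,97),(23,-28,89),(23,28,89),(39,-32,3),(39,32,3),(-39,32,3)]
q,e=blockfit(p,RFp,RFm,[593,-196,1.57]); print("RF",q.round(3),np.degrees(q[2]),e.reshape(-1,2).round(1).tolist())
LNp=cr((235,212),[(83,57),(57,185),(186,137),(222,75),(200,210),(83,212),(262,237),(290,98)])
LNm=[(-35,28,89),(-35,-28,89),(14,0,97),(23,28,89),(23,-28,89),(-39,-32,3),(39,-32,3),(39,32,3)]
q,e=blockfit(p,LNp,LNm,[440,184,-1.57]); print("LN",q.round(3),np.degrees(q[2]),e.reshape(-1,2).round(1).tolist())
plan([440,0,250],0)
E
```

```text
[[453.52791326   0.         321.78102538]
 [  0.         453.52791326 199.95778379]
 [  0.           0.           1.        ]]
RF [ 595.056 -196.909    1.715] 98.2474321618139 [[-0.0, -1.2], [0.4, 0.3], [0.2, -0.4], [-0.5, -0.6], [0.6, -0.5], [-0.1, 0.2], [-0.2, 1.8], [-0.5, 1.7]]
LN [444.716 191.45   -1.765] -101.10953858068251 [[-0.3, -1.6], [-0.6, 0.6], [0.0, -0.3], [0.5, -0.6], [-0.3, 0.4], [0.3, 0.4], [0.3, 1.3], [0.1, -0.4]]
from [226.7 612.2 286. ] 69.7 rows 17
-1, -29.4, 24.3, 2.1, 0, 0, np.float64(4.1), -1, -27.6, 26.3, 2.1, 0, 0, np.float64(4.1), -1, -25.6, 28.2, 2.1, 0, 0, np.float64(4.1), -1, -23.6, 30.0, 2.1, 0, 0, np.float64(4.1), -1, -21.4, 31.6, 2.1, 0, 0, np.float64(4.1), -1, -19.0, 33.0, 2.1, 0, 0, np.float64(4.1), -1, -16.6, 34.3, 2.1, 0, 0, np.float64(4.1), -1, -14.1, 35.4, 2.1, 0, 0, np.float64(4.1)
-1, -11.6, 36.3, 2.1, 0, 0, np.float64(4.1), -1, -9.0, 37.1, 2.1, 0, 0, np.float64(4.1), -1, -6.3, 37.6, 2.1, 0, 0, np.float64(4.1), -1, -3.6, 38.0, 2.1, 0, 0, np.float64(4.1), -1, -0.9, 38.1, 2.1, 0, 0, np.float64(4.1), -1, 1.9, 38.1, 2.1, 0, 0, np.float64(4.1), -1, 4.6, 37.9, 2.1, 0, 0, np.float64(4.1), -1, 7.3, 37.4, 2.1, 0, 0, np.float64(4.1)
-1, 9.9, 36.8, 2.1, 0, 0, np.float64(4.1)
```

Emit:
step_arm(
  motion=[-1, -29.4, 24.3, 2, 0, 0, 4.1, -1, -27.6, 26.3, 2, 0, 0, 4.1, -1, -25.6, 28.2, 2, 0, 0, 4.1, -1, -23.6, 30, 2, 0, 0, 4.1, -1, -21.4, 31.6, 2, 0, 0, 4.1, -1, -19, 33, 2, 0, 0, 4.1, -1, -16.6, 34.3, 2, 0, 0, 4.1, -1, -14.1, 35.4, 2, 0, 0, 4.1],
)

```text
time_s: 2.18
ee_pos: [326.6, 319.8, 262.9]
ee_rot: [-3.141, -0.001, 0.64]
ft_force: [0.7, -0.1, -0.3]
opening: 1.0
```

Emit:
step_arm(
  motion=[-1, -11.6, 36.3, 2, 0, 0, 4.1, -1, -9, 37.1, 2, 0, 0, 4.1, -1, -6.3, 37.6, 2, 0, 0, 4.1, -1, -3.6, 38, 2, 0, 0, 4.1, -1, -0.9, 38.1, 2, 0, 0, 4.1, -1, 1.9, 38.1, 2, 0, 0, 4.1, -1, 4.6, 37.9, 2, 0, 0, 4.1, -1, 7.3, 37.4, 2, 0, 0, 4.1],
)

```text
time_s: 2.85
ee_pos: [426.9, 31.6, 247.0]
ee_rot: [-3.141, -0.002, 0.068]
ft_force: [0.7, 0.5, 0.1]
opening: 0.996
```

Emit:
step_arm(
  motion=[-1, 9.9, 36.8, 2, 0, 0, 4.1, -1, 0, 0, 0, 0, 0, 0, -1, 0, 0, 0, 0, 0, 0],
)

```text
time_s: 3.1
ee_pos: [439.3, -4.9, 244.8]
ee_rot: [3.141, -0.001, -0.006]
ft_force: [0.4, 0.5, 0.1]
opening: 1.002
```

Run:
```python
from h import *
ps=toolpose(); p=viewer.snapshot("wrist"); print(ps[0].round(1),env.get_state()["ee_rot"],env.get_state()["joint_positions"].round(2)); print({k:np.array(v).round(2).tolist() for k,v in p.items() if k!="pixels"})
for k in ["block1","pin1","punch","punch_tip","rack","tray"]:
    print(k,[(round(d["conf"],2),wristW(p,ps,d["xyz"]).round().tolist()) for d in place_of(p,k)[:5]])
cv2.imwrite("pics/w1.png",cv2.resize(p["pixels"],None,fx=1.25,fy=1.25))
```

```text
[439.3  -4.9 244.8] [-3.14123645e+00 -3.13207320e-05 -1.61750813e-03] [-0.41  0.28  0.48  1.97 -0.16  0.93  0.14]
{'mtx': [[309.71, 0.0, 319.57], [0.0, 309.71, 201.43], [0.0, 0.0, 1.0]], 'tool_from_camera': [[1.0, 0.0, -0.0, 0.06], [0.0, 0.96, 0.27, -75.81], [0.0, -0.27, 0.96, -166.1], [0.0, 0.0, 0.0, 1.0]], 'shot': 4}
block1 [(0.82, [447.0, -192.0, 3.0]), (0.68, [440.0, 189.0, -2.0]), (0.63, [597.0, 188.0, 2.0]), (0.58, [591.0, -201.0, 2.0])]
pin1 []
punch [(0.59, [436.0, 4.0, 27.0])]
punch_tip [(0.63, [435.0, 92.0, 29.0])]
rack [(0.75, [440.0, -0.0, 3.0])]
tray [(0.95, [603.0, 12.0, -4.0])]
```

View pics/w1.png

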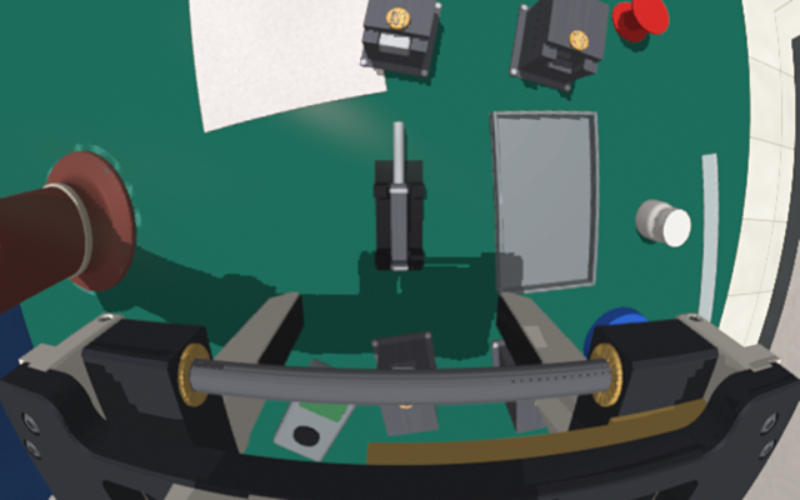

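The wrist picture shows the punch upright at columns 398-400: tip at row 122, body front at 187, back end at 270. The tray is to the right of it, and the LN block with its head is at (398,40).

```bash
cat >> h.py <<'E'
def fish(p,pose,uv,z):
    m=np.array(p["mtx"]); d=np.array([uv[0]-m[0,2],uv[1]-m[1,2]]); r=np.linalg.norm(d); t=r/m[0,0]
    ray=np.array([np.sin(t)*d[0]/r,np.sin(t)*d[1]/r,np.cos(t)]); T=np.array(p["tool_from_camera"])
    ray=pose[1]@T[:3,:3]@ray; c=pose[1]@T[:3,3]+pose[0]; return c+ray*(z-c[2])/ray[2]
E
python3 - <<'E'
from h import *
ps=toolpose(); p=viewer.snapshot("wrist")
k=1/1.25
for n,u,v,z in [("tip",398,122,28),("front",399.5,187,36),("back",400,270,28),("rackLN",375,161,6),("rackRN",423,161,6),("keepLN",398,17.5,97),("tray a",490,112,20),("tray b",596,112,20),("tray c",595,285,20),("tray d",497,292,20)]:
    print(n,fish(p,ps,(u*k,v*k),z).round(1))
for z,y in ((28,4),):
  pass
plan([439,-6,60],0); plan([439,-6,11],0,start=[439,-6,60,0])
E
```

```text
tip [436.6  96.6  28. ]
front [438.2  33.   36. ]
back [438.9 -54.3  28. ]
rackLN [412.6  57.2   6. ]
rackRN [462.5  57.3   6. ]
keepLN [436.7 181.2  97. ]
tray a [529.3 110.   20. ]
tray b [650.4 120.9  20. ]
tray c [669.7 -77.   20. ]
tray d [546.6 -82.9  20. ]
from [438.8  -1.6 244.7] 0.1 rows 5
-1, 0.0, 0.9, 36.9, 0, 0, np.float64(0.02), -1, 0.0, 0.9, 36.9, 0, 0, np.float64(0.02), -1, 0.0, 0.9, 36.9, 0, 0, np.float64(0.02), -1, 0.0, 0.9, 36.9, 0, 0, np.float64(0.02), -1, 0.0, 0.9, 36.9, 0, 0, np.float64(0.02)
from [439.  -6.  60.] 0 rows 2
-1, 0.0, 0.0, 24.5, 0, 0, 0.0, -1, 0.0, 0.0, 24.5, 0, 0, 0.0
```

Emit:
step_arm(
  motion=[-1, 0, 0.9, 36.9, 0, 0, 0, -1, 0, 0.9, 36.9, 0, 0, 0, -1, 0, 0.9, 36.9, 0, 0, 0, -1, 0, 0.9, 36.9, 0, 0, 0, -1, 0, 0.9, 36.9, 0, 0, 0, -1, -0.5, 0, 24.5, 0, 0, 0, -1, 0, 0, 24.5, 0, 0, 0, -1, 0, 0, 0, 0, 0, 0],
)

```text
time_s: 4.17
ee_pos: [436.0, -6.8, 7.8]
ee_rot: [-3.141, 0.007, 0.0]
ft_force: [-0.6, 0.8, 0.1]
opening: 0.999
```

Emit:
step_arm(
  motion=[1, 0, 0, 0, 0, 0, 0, 1, 0, 0, 0, 0, 0, 0, 1, 0, 0, 0, 0, 0, 0, 1, 0, 0, 0, 0, 0, 0, 1, 0, 0, 0, 0, 0, 0, 1, 0, 0, 0, 0, 0, 0, 1, 0, 0, 0, 0, 0, 0, 1, 0, 0, 0, 0, 0, 0],
)

```text
time_s: 4.83
ee_pos: [438.5, -7.1, 11.4]
ee_rot: [3.142, -0.0, -0.0]
ft_force: [0.8, 0.1, 0.2]
opening: 0.474
```

Emit:
step_arm(
  motion=[1, 0, 0, 0, 0, 0, 0, 1, 0, 0, 0, 0, 0, 0, 1, 0, 0, 0, 0, 0, 0, 1, 0, 0, 0, 0, 0, 0, 1, 0, 0, 0, 0, 0, 0, 1, 0, 0, 0, 0, 0, 0, 1, 0, 0, 0, 0, 0, 0, 1, 0, 0, 0, 0, 0, 0],
)

```text
time_s: 5.5
ee_pos: [438.4, -7.2, 11.1]
ee_rot: [3.142, 0.0, -0.0]
ft_force: [0.1, -0.6, -1.1]
opening: 0.169
```

Emit:
step_arm(
  motion=[1, 0, 0, -20, 0, 0, 0, 1, 0, 0, -30, 0, 0, 0, 1, 0, 0, -40, 0, 0, 0, 1, 0, 0, -40, 0, 0, 0, 1, 0, 0, -20, 0, 0, 0, 1, 0, 0, 0, 0, 0, 0],
)

```text
time_s: 6.0
ee_pos: [440.9, -7.3, 164.8]
ee_rot: [-3.141, -0.009, -0.0]
ft_force: [0.6, 0.9, -2.5]
opening: 0.169
```

Run:
```python
from h import *
s=env.get_state(); print(s["opening"],s["ft_force"],s["ee_pos"])
plan([440,260,200],180,g=1)
```

```text
0.1691789095819811 [ 0.62627292  0.8510249  -2.54987884] [440.89823119  -7.32127774 164.84832729]
from [440.9  -7.3 164.8] -0.0 rows 26
1, -0.0, -10.3, -1.4, 0, 0, np.float64(-6.92), 1, 1.2, -10.2, -1.4, 0, 0, np.float64(-6.92), 1, 2.4, -10.0, -1.4, 0, 0, np.float64(-6.92), 1, 3.6, -9.6, -1.4, 0, 0, np.float64(-6.92), 1, 4.7, -9.1, -1.4, 0, 0, np.float64(-6.92), 1, 5.8, -8.5, -1.4, 0, 0, np.float64(-6.92), 1, 6.8, -7.7, -1.4, 0, 0, np.float64(-6.92), 1, 7.7, -6.8, -1.4, 0, 0, np.float64(-6.92)
1, 8.4, -5.9, -1.4, 0, 0, np.float64(-6.92), 1, 9.1, -4.8, -1.4, 0, 0, np.float64(-6.92), 1, 9.6, -3.7, -1.4, 0, 0, np.float64(-6.92), 1, 10.0, -2.5, -1.4, 0, 0, np.float64(-6.92), 1, 10.2, -1.3, -1.4, 0, 0, np.float64(-6.92), 1, 10.3, -0.0, -1.4, 0, 0, np.float64(-6.92), 1, 10.2, 1.2, -1.4, 0, 0, np.float64(-6.92), 1, 10.0, 2.4, -1.4, 0, 0, np.float64(-6.92)
1, 9.6, 3.6, -1.4, 0, 0, np.float64(-6.92), 1, 9.1, 4.7, -1.4, 0, 0, np.float64(-6.92), 1, 8.5, 5.8, -1.4, 0, 0, np.float64(-6.92), 1, 7.7, 6.8, -1.4, 0, 0, np.float64(-6.92), 1, 6.8, 7.7, -1.4, 0, 0, np.float64(-6.92), 1, 5.9, 8.4, -1.4, 0, 0, np.float64(-6.92), 1, 4.8, 9.1, -1.4, 0, 0, np.float64(-6.92), 1, 3.7, 9.6, -1.4, 0, 0, np.float64(-6.92)
1, 2.5, 10.0, -1.4, 0, 0, np.float64(-6.92), 1, 1.3, 10.2, -1.4, 0, 0, np.float64(-6.92)
```

```bash
sed -i 's/round(-dy\/k,2)\]/round(float(-dy\/k),2)]/' h.py
python3 - <<'E'
from h import *
plan([616,-350,170],8,g=1)
E
```

```text
from [440.9  -7.3 164.8] -0.0 rows 10
1, 17.5, 34.3, -0.5, 0, 0, -0.8, 1, 17.0, 34.5, -0.5, 0, 0, -0.8, 1, 16.6, 34.7, -0.5, 0, 0, -0.8, 1, 16.1, 35.0, -0.5, 0, 0, -0.8, 1, 15.6, 35.2, -0.5, 0, 0, -0.8, 1, 15.1, 35.4, -0.5, 0, 0, -0.8, 1, 14.6, 35.6, -0.5, 0, 0, -0.8, 1, 14.1, 35.8, -0.5, 0, 0, -0.8
1, 13.6, 36.0, -0.5, 0, 0, -0.8, 1, 13.1, 36.2, -0.5, 0, 0, -0.8
```

Emit:
step_arm(
  motion=[1, 17.5, 34.3, -0.5, 0, 0, -0.8, 1, 17, 34.5, -0.5, 0, 0, -0.8, 1, 16.6, 34.7, -0.5, 0, 0, -0.8, 1, 16.1, 35, -0.5, 0, 0, -0.8, 1, 15.6, 35.2, -0.5, 0, 0, -0.8, 1, 15.1, 35.4, -0.5, 0, 0, -0.8, 1, 14.6, 35.6, -0.5, 0, 0, -0.8, 1, 14.1, 35.8, -0.5, 0, 0, -0.8],
)

```text
time_s: 6.67
ee_pos: [577.8, -282.2, 162.2]
ee_rot: [-3.138, 0.004, 0.112]
ft_force: [1.0, 0.6, -1.9]
opening: 0.172
```

Emit:
step_arm(
  motion=[1, 13.6, 36, -0.5, 0, 0, -0.8, 1, 13.1, 36.2, -0.5, 0, 0, -0.8, 1, 0, 0, 0, 0, 0, 0, 1, 0, 0, 0, 0, 0, 0, 1, 0, 0, 0, 0, 0, 0],
)

```text
time_s: 7.08
ee_pos: [612.3, -348.6, 163.1]
ee_rot: [-3.137, 0.003, 0.139]
ft_force: [-0.3, 1.8, -1.5]
opening: 0.172
```

Run:
```python
from h import *
ps=toolpose(); p=viewer.snapshot("wrist"); print(ps[0].round(1),env.get_state()["ee_rot"].round(3),env.get_state()["joint_positions"].round(2))
for k in ["block1","pin1","punch","punch_tip","tray"]:
    print(k,[(round(d["conf"],2),wristW(p,ps,d["xyz"]).round().tolist()) for d in place_of(p,k)[:5]])
cv2.imwrite("pics/w2.png",cv2.resize(p["pixels"][0:320,140:500],(800,711),interpolation=cv2.INTER_CUBIC)[:600])
```

```text
[ 612.3 -348.6  163.1] [-3.137e+00  2.000e-03  1.400e-01] [ 0.3   0.78  0.37  1.31 -0.29  1.11  0.84]
block1 [(0.86, [449.0, -189.0, 3.0]), (0.75, [592.0, -200.0, 4.0])]
pin1 []
punch [(0.76, [610.0, -342.0, 181.0])]
punch_tip [(0.96, [599.0, -251.0, 180.0])]
tray []
```

View pics/w2.png

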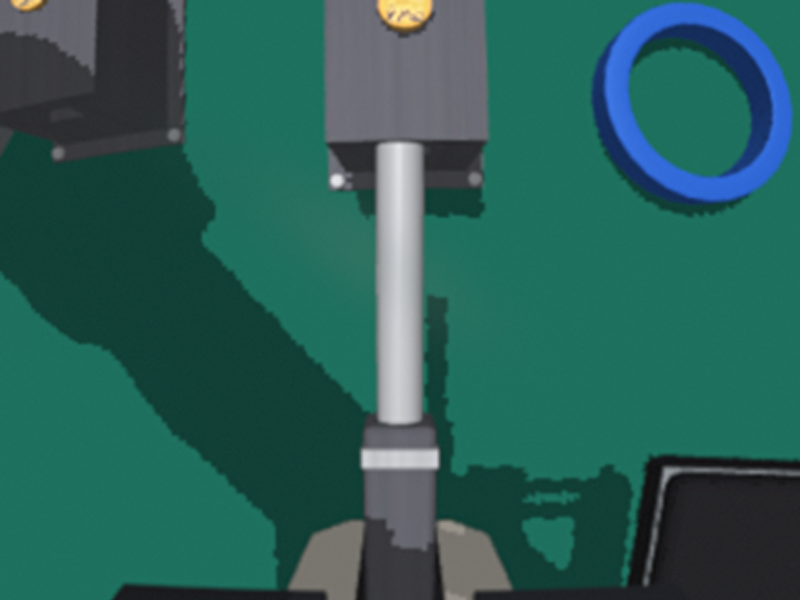

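The wrist picture has the punch at column 400 with its tip at (400,142). The RF entry-top corners are at (328,140) and (486,138), the cap at (405,6), and the bolts at (337,181) and (475,179).

```bash
cat >> h.py <<'E'
def cropfit(p,ps,pts,sc,o,x0):
    """pts: list of (u,v,(mx,my,mz)); world fit of block from wrist image"""
    from scipy.optimize import least_squares
    W=[fish(p,ps,(u/sc+o[0],v/sc+o[1]),m[2])[:2] for u,v,m in pts]
    W=np.array(W); m=np.array([a[2] for a in pts],float)
    def f(q):
        c,s=np.cos(q[2]),np.sin(q[2]); return (m[:,:2]@np.array([[c,s],[-s,c]])+q[:2]-W).ravel()
    r=least_squares(f,x0); return r.x,f(r.x).reshape(-1,2)
E
python3 - <<'E'
from h import *
ps=toolpose(); p=viewer.snapshot("wrist"); print(ps[0].round(1))
sc=800/360
pts=[(328,140,(-35,-28,89)),(486,138,(-35,28,89)),(405,6,(14,0,97)),(337,181,(-39,-32,3)),(475,179,(-39,32,3))]
pts=[(u,v,(m[0],-m[1],m[2])) for u,v,m in pts]
q,e=cropfit(p,ps,pts,sc,(140,0),[595,-197,1.71]); print(q.round(2),np.degrees(q[2]).round(2),e.round(1).tolist())
for n in (pts[:3],pts[3:]):
  q2,e=cropfit(p,ps,n,sc,(140,0),[595,-197,1.71]); print(q2.round(2),np.degrees(q2[2]).round(2),e.round(1).tolist())
print("tip",fish(p,ps,(400/sc+140,142/sc),182), "front body",fish(p,ps,(400/sc+140,470/sc),190))
E
```

```text
[ 613.7 -348.6  166.4]
[ 594.31 -197.21    1.73] 99.09 [[-0.2, -0.9], [0.7, -0.7], [-0.1, 0.9], [0.3, 0.4], [-0.8, 0.3]]
[ 594.19 -196.98    1.73] 98.98 [[-0.3, -0.6], [0.5, -0.5], [-0.2, 1.1]]
[ 594.56 -197.55    1.73] 99.05 [[0.5, 0.1], [-0.5, -0.1]]
tip [ 599.51536494 -248.46028309  182.        ] front body [ 609.46627588 -318.73671348  190.        ]
```

Run:
```python
from h import *
ps=(np.array([612.3,-348.6,163.1]),R.from_euler("xyz",[-3.137,.002,.14]).as_matrix()); p=viewer.snapshot("wrist")
pts=[(328,140,(-35,28,89)),(486,138,(-35,-28,89)),(405,6,(14,0,97)),(337,181,(-39,32,3)),(475,179,(-39,-32,3))]
q,e=cropfit(p,ps,pts,800/360,(140,0),[595,-197,1.71]); print(q.round(2),np.degrees(q[2]).round(2),e.round(1).tolist())
print(env.get_state()["ee_pos"])
plan([616.5,-343.4,47.3],9,g=1)
```

```text
[ 592.79 -197.33    1.73] 98.99 [[-0.6, -0.8], [0.9, -0.6], [-0.2, 1.5], [0.2, -0.0], [-0.3, -0.1]]
[ 613.66722118 -349.17768939  166.55709547]
from [ 613.7 -349.2  166.6] 8.0 rows 3
1, 1.2, -1.8, 39.8, 0, 0, -0.32, 1, 1.2, -1.8, 39.8, 0, 0, -0.32, 1, 1.2, -1.8, 39.8, 0, 0, -0.32
```

Emit:
step_arm(
  motion=[1, 1.2, -1.8, 39.8, 0, 0, -0.3, 1, 1.2, -1.8, 39.8, 0, 0, -0.3, 1, 1.2, -1.8, 39.8, 0, 0, -0.3, 1, 0, 0, 0, 0, 0, 0, 1, 0, 0, 0, 0, 0, 0, 1, 0, 0, 0, 0, 0, 0],
)

```text
time_s: 7.98
ee_pos: [617.8, -345.5, 49.4]
ee_rot: [3.138, -0.003, 0.155]
ft_force: [0.4, -0.4, -1.0]
opening: 0.169
```

Run:
```python
from h import *
ps=toolpose(); p=viewer.snapshot("wrist"); print(ps[0].round(1),env.get_state()["ee_rot"].round(3))
for k in ["block1","punch_tip"]:
    print(k,[(round(d["conf"],2),wristW(p,ps,d["xyz"]).round().tolist()) for d in place_of(p,k)[:5]])
cv2.imwrite("pics/w3.png",cv2.resize(p["pixels"][0:240,200:440],(600,600),interpolation=cv2.INTER_CUBIC))
```

```text
[ 617.8 -345.5   49.4] [ 3.136 -0.005  0.155]
block1 [(0.94, [447.0, -192.0, 2.0]), (0.66, [594.0, -199.0, -0.0]), (0.34, [615.0, -339.0, 67.0])]
punch_tip [(0.8, [604.0, -249.0, 67.0])]
```

View pics/w3.png

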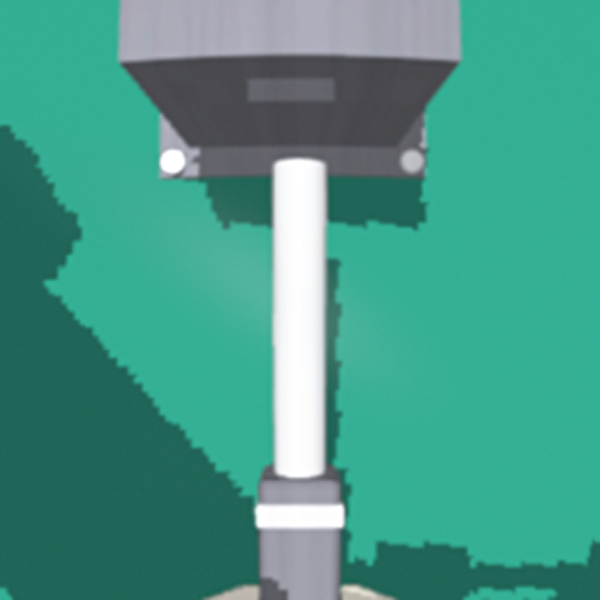

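The block's midline is at about column 291 and the punch at 300, so the punch sits about 1.8 mm towards tool +x. The yaw looks right, because the block's top edge is level.

Emit:
step_arm(
  motion=[1, -1.8, 0, 0, 0, 0, 0, 1, 0, 0, 0, 0, 0, 0, 1, 0, 0, 0, 0, 0, 0],
)

```text
time_s: 8.38
ee_pos: [614.7, -344.8, 47.9]
ee_rot: [3.141, -0.001, 0.155]
ft_force: [-0.3, -0.5, -2.5]
opening: 0.166
```

Emit:
step_arm(
  motion=[1, 0, 0, 0, 0, 0, 0, 1, 0, 0, 0, 0, 0, 0],
)

```text
time_s: 8.55
ee_pos: [614.6, -344.3, 46.9]
ee_rot: [3.142, -0.0, 0.155]
ft_force: [0.3, -0.0, -2.5]
opening: 0.17
```

Emit:
step_arm(
  motion=[1, 0, 0, 0, 0, 0, 0, 1, 0, 0, 0, 0, 0, 0],
)

```text
time_s: 8.72
ee_pos: [614.5, -344.3, 46.6]
ee_rot: [-3.142, 0.0, 0.155]
ft_force: [-0.1, 0.1, -2.1]
opening: 0.167
```

Emit:
step_arm(
  motion=[1, 1.4, 0, -0.7, 0, 0, 0, 1, 0, -6, 0, 0, 0, 0, 1, 0, -6, 0, 0, 0, 0, 1, 0, -4, 0, 0, 0, 0, 1, 0, 0, 0, 0, 0, 0, 1, 0, 0, 0, 0, 0, 0, 1, 0, 0, 0, 0, 0, 0],
)

```text
time_s: 9.3
ee_pos: [613.4, -328.4, 47.6]
ee_rot: [3.141, 0.0, 0.155]
ft_force: [-0.3, -0.4, -3.1]
opening: 0.167
```

Run:
```python
from h import *
ps=toolpose(); p=viewer.snapshot("wrist"); print(ps[0].round(1),env.get_state()["ee_rot"].round(3))
cv2.imwrite("pics/w4.png",cv2.resize(p["pixels"][0:200,200:440],(600,500),interpolation=cv2.INTER_CUBIC))
```

```text
[ 613.4 -328.4   47.6] [3.141 0.    0.155]
```

View pics/w4.png

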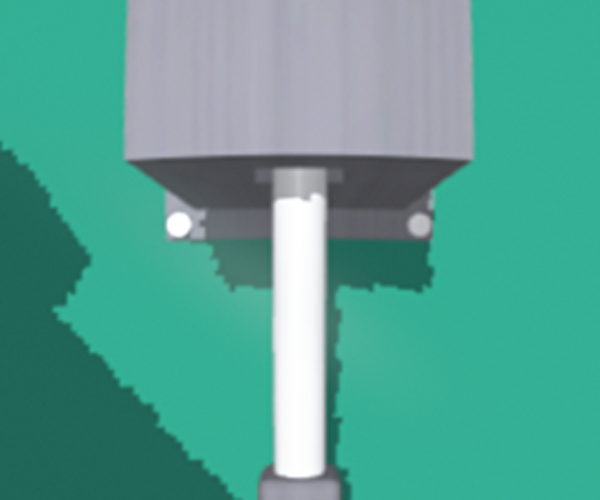

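The punch at column 300 is centred on the block (corners 126 and 472, bolts 178 and 420) and the tip is entering the bore. Driving now.

Emit:
step_arm(
  motion=[1, 0, -4, 0, 0, 0, 0, 1, 0, -4, 0, 0, 0, 0, 1, 0, -4, 0, 0, 0, 0, 1, 0, -4, 0, 0, 0, 0, 1, 0, 0, 0, 0, 0, 0, 1, 0, 0, 0, 0, 0, 0],
)

```text
time_s: 9.85
ee_pos: [611.2, -316.6, 48.5]
ee_rot: [3.134, -0.001, 0.153]
ft_force: [0.6, -5.5, -3.0]
opening: 0.169
```

Emit:
step_arm(
  motion=[1, 0, -4, 0, 0, 0, 0, 1, 0, -4, 0, 0, 0, 0, 1, 0, -4, 0, 0, 0, 0, 1, 0, -3.5, 0, 0, 0, 0, 1, 0, 0, 0, 0, 0, 0, 1, 0, 0, 0, 0, 0, 0, 1, 0, 0, 0, 0, 0, 0],
)

```text
time_s: 10.43
ee_pos: [608.9, -301.3, 48.5]
ee_rot: [3.134, -0.002, 0.153]
ft_force: [0.9, -4.5, -1.8]
opening: 0.168
```

Run:
```python
from h import *
ps=toolpose(); p=viewer.snapshot("wrist"); print(ps[0].round(1),env.get_state()["ee_rot"].round(3),env.get_state()["ft_force"])
print([(round(d["conf"],2),wristW(p,ps,d["xyz"]).round().tolist()) for d in place_of(p,"pin1")[:5]])
q=viewer.snapshot("top")
print([(round(d["conf"],2),toW(q,d["xyz"]).round().tolist()) for d in place_of(q,"pin1")[:5]])
cv2.imwrite("pics/w5.png",np.hstack([cv2.resize(p["pixels"][0:200,200:440],(480,400)),cv2.resize(q["pixels"][130:210,390:454],(320,400),interpolation=cv2.INTER_CUBIC)]))
```

```text
[ 608.9 -301.3   48.5] [ 3.134e+00 -2.000e-03  1.530e-01] [ 1.03427082 -4.59546354 -2.48019506]
[]
[(0.59, [583.0, -140.0, 60.0]), (0.44, [435.0, 164.0, 64.0]), (0.22, [442.0, 190.0, -0.0])]
```

View pics/w5.png

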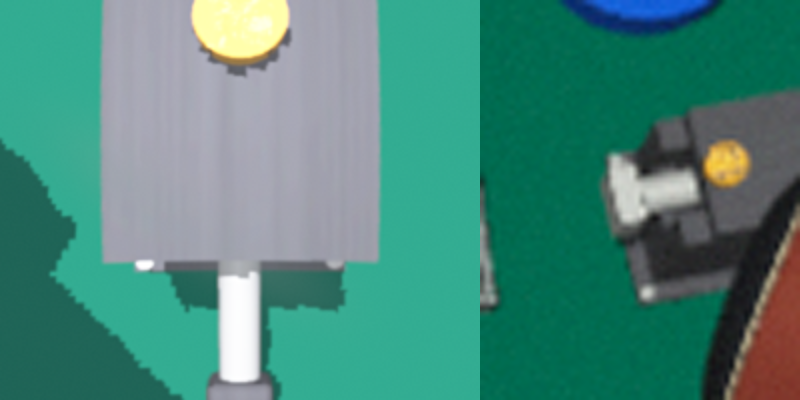

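The top view shows the RF head well clear of the block, driven about 24 mm. I'll add 4 mm, then withdraw and lift.

Emit:
step_arm(
  motion=[1, 0, -2, 0, 0, 0, 0, 1, 0, -2, 0, 0, 0, 0, 1, 0, 0, 0, 0, 0, 0, 1, 0, 0, 0, 0, 0, 0, 1, 0, 10, 0, 0, 0, 0, 1, 0, 20, 0, 0, 0, 0, 1, 0, 25, 0, 0, 0, 0, 1, 0, 25, 0, 0, 0, 0],
)

```text
time_s: 11.3
ee_pos: [620.8, -371.5, 47.3]
ee_rot: [-3.139, -0.0, 0.157]
ft_force: [0.7, -0.1, -2.6]
opening: 0.163
```

Emit:
step_arm(
  motion=[1, 0, 5, -20, 0, 0, 0, 1, 0, 0, -40, 0, 0, 0, 1, 0, 0, -40, 0, 0, 0, 1, 0, 0, -20, 0, 0, 0, 1, 0, 0, 0, 0, 0, 0],
)

```text
time_s: 11.72
ee_pos: [624.0, -379.3, 174.5]
ee_rot: [3.134, -0.009, 0.155]
ft_force: [0.5, -1.1, -1.0]
opening: 0.171
```

Run:
```python
from h import *
print(env.get_state()["joint_positions"].round(2),env.get_state()["opening"])
d=np.radians(-101.1); g=np.array([444,190])+(-160)*np.array([np.cos(d),np.sin(d)]); print(g)
plan([480,-60,190],50,g=1)
plan([480,180,190],115,g=1,start=[480,-60,190,50])
plan([g[0],g[1],168],169,g=1,start=[480,180,190,115])
```

```text
[ 0.34  0.8   0.37  1.22 -0.29  1.15  0.88] 0.17077936113779618
[474.80351464 347.00682624]
from [ 624.  -379.3  174.5] 8.9 rows 9
1, -10.3, -37.5, -1.7, 0, 0, -4.57, 1, -7.3, -38.2, -1.7, 0, 0, -4.57, 1, -4.2, -38.7, -1.7, 0, 0, -4.57, 1, -1.1, -38.9, -1.7, 0, 0, -4.57, 1, 2.0, -38.9, -1.7, 0, 0, -4.57, 1, 5.1, -38.6, -1.7, 0, 0, -4.57, 1, 8.1, -38.1, -1.7, 0, 0, -4.57, 1, 11.1, -37.3, -1.7, 0, 0, -4.57
1, 14.1, -36.3, -1.7, 0, 0, -4.57
from [480. -60. 190.] 50 rows 10
1, 18.4, -15.4, 0.0, 0, 0, -6.5, 1, 20.0, -13.2, 0.0, 0, 0, -6.5, 1, 21.4, -10.9, 0.0, 0, 0, -6.5, 1, 22.5, -8.4, 0.0, 0, 0, -6.5, 1, 23.3, -5.8, 0.0, 0, 0, -6.5, 1, 23.8, -3.1, 0.0, 0, 0, -6.5, 1, 24.0, -0.4, 0.0, 0, 0, -6.5, 1, 23.9, 2.3, 0.0, 0, 0, -6.5
1, 23.5, 5.0, 0.0, 0, 0, -6.5, 1, 22.8, 7.6, 0.0, 0, 0, -6.5
from [480. 180. 190.] 115 rows 8
1, 19.2, 8.2, 2.8, 0, 0, -6.75, 1, 18.1, 10.4, 2.8, 0, 0, -6.75, 1, 16.7, 12.5, 2.8, 0, 0, -6.75, 1, 15.2, 14.4, 2.8, 0, 0, -6.75, 1, 13.4, 16.1, 2.8, 0, 0, -6.75, 1, 11.4, 17.5, 2.8, 0, 0, -6.75, 1, 9.2, 18.7, 2.8, 0, 0, -6.75, 1, 7.0, 19.7, 2.8, 0, 0, -6.75
```

Emit:
step_arm(
  motion=[1, -10.3, -37.5, -1.7, 0, 0, -4.6, 1, -7.3, -38.2, -1.7, 0, 0, -4.6, 1, -4.2, -38.7, -1.7, 0, 0, -4.6, 1, -1.1, -38.9, -1.7, 0, 0, -4.6, 1, 2, -38.9, -1.7, 0, 0, -4.6, 1, 5.1, -38.6, -1.7, 0, 0, -4.6, 1, 8.1, -38.1, -1.7, 0, 0, -4.6, 1, 11.1, -37.3, -1.7, 0, 0, -4.6],
)

```text
time_s: 12.38
ee_pos: [490.4, -91.1, 179.8]
ee_rot: [-3.138, 0.001, 0.802]
ft_force: [0.1, 1.0, -1.0]
opening: 0.171
```

Emit:
step_arm(
  motion=[1, 14.1, -36.3, -1.7, 0, 0, -4.6, 1, 18.4, -15.4, 0, 0, 0, -6.5, 1, 20, -13.2, 0, 0, 0, -6.5, 1, 21.4, -10.9, 0, 0, 0, -6.5, 1, 22.5, -8.4, 0, 0, 0, -6.5, 1, 23.3, -5.8, 0, 0, 0, -6.5, 1, 23.8, -3.1, 0, 0, 0, -6.5, 1, 24, -0.4, 0, 0, 0, -6.5],
)

```text
time_s: 13.05
ee_pos: [474.3, 111.1, 181.5]
ee_rot: [-3.138, -0.0, 1.678]
ft_force: [-0.3, 0.3, -2.6]
opening: 0.167
```

Emit:
step_arm(
  motion=[1, 23.9, 2.3, 0, 0, 0, -6.5, 1, 23.5, 5, 0, 0, 0, -6.5, 1, 22.8, 7.6, 0, 0, 0, -6.5, 1, 19.2, 8.2, 2.8, 0, 0, -6.7, 1, 18.1, 10.4, 2.8, 0, 0, -6.7, 1, 16.7, 12.5, 2.8, 0, 0, -6.7, 1, 15.2, 14.4, 2.8, 0, 0, -6.7, 1, 13.4, 16.1, 2.8, 0, 0, -6.7],
)

```text
time_s: 13.72
ee_pos: [470.4, 286.9, 167.1]
ee_rot: [-3.138, -0.002, 2.603]
ft_force: [0.2, -0.5, -2.6]
opening: 0.167
```

Run:
```python
from h import *
print(env.get_state()["joint_positions"].round(2),env.get_state()["opening"])
plan([474.8,347,168],169,g=1)
```

```text
[-0.39  0.54 -0.3   1.77  0.2   0.87  1.82] 0.1674257443367762
from [470.4 286.9 167.1] 149.1 rows 3
1, 9.0, 17.9, -0.3, 0, 0, -6.62, 1, 6.9, 18.9, -0.3, 0, 0, -6.62, 1, 4.7, 19.5, -0.3, 0, 0, -6.62
```

Emit:
step_arm(
  motion=[1, 11.4, 17.5, 0, 0, 0, -6.3, 1, 9.2, 18.7, 0, 0, 0, -6.3, 1, 7, 19.7, 0, 0, 0, 0, 1, 0, 0, 0, 0, 0, 0, 1, 0, 0, 0, 0, 0, 0, 1, 0, 0, 0, 0, 0, 0, 1, 0, 0, 0, 0, 0, 0, 1, 0, 0, 0, 0, 0, 0],
)

```text
time_s: 14.38
ee_pos: [470.7, 347.5, 168.4]
ee_rot: [-3.14, -0.0, 2.815]
ft_force: [0.3, 0.1, -2.5]
opening: 0.171
```

Run:
```python
from h import *
ps=toolpose(); p=viewer.snapshot("wrist"); s=env.get_state(); print(ps[0].round(1),s["ee_rot"].round(3),s["joint_positions"].round(2))
np.savez("w6.npz",P=ps[0],M=ps[1])
for k in ["block1","punch_tip"]:
    print(k,[(round(d["conf"],2),wristW(p,ps,d["xyz"]).round().tolist()) for d in place_of(p,k)[:5]])
cv2.imwrite("pics/w6.png",cv2.resize(p["pixels"][0:270,140:500],(800,600),interpolation=cv2.INTER_CUBIC))
```

```text
[470.7 347.5 168.4] [-3.141  0.     2.815] [-0.45  0.59 -0.35  1.67  0.24  0.92  1.92]
block1 [(0.8, [441.0, 191.0, -3.0]), (0.7, [597.0, 188.0, 2.0])]
punch_tip [(0.68, [440.0, 251.0, 185.0])]
```

View pics/w6.png

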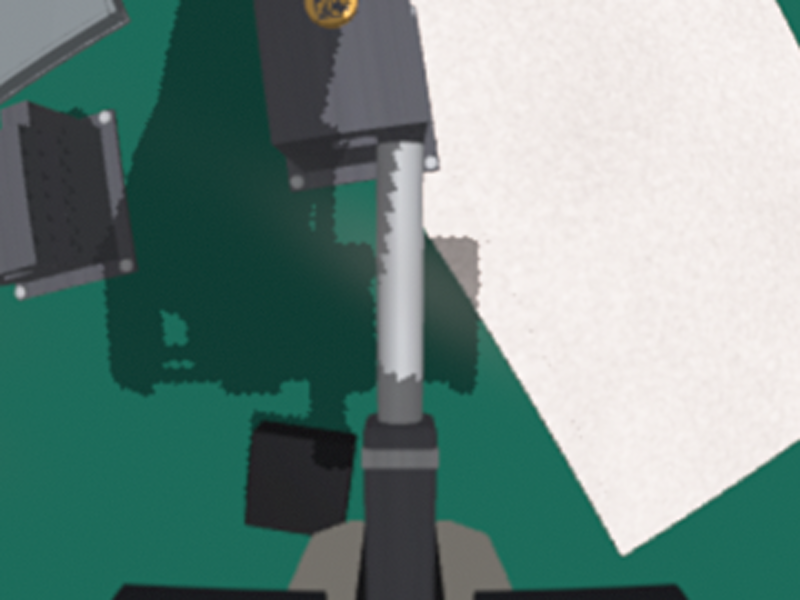

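Here the LN entry corners are at (275,147) and (430,121), the cap at (331,7), and the bolts at (297,182) and (431,162). The tool yaw came out 7-8° short.

Run:
```python
from h import *
z=np.load("w6.npz"); ps=(z["P"],z["M"]); p=viewer.snapshot("wrist"); print(env.get_state()["ee_pos"].round(1))
pts=[(275,147,(-35,28,89)),(430,121,(-35,-28,89)),(331,7,(14,0,97)),(297,182,(-39,32,3)),(431,162,(-39,-32,3))]
q,e=cropfit(p,ps,pts,800/360,(140,0),[441,190,-1.74]); print(q.round(2),np.degrees(q[2]).round(2),e.round(1).tolist())
y=360+np.degrees(q[2])-90; a=q[2]; g=q[:2]+(-101-33)*np.array([np.cos(a),np.sin(a)]); g2=q[:2]+(-101-50)*np.array([np.cos(a),np.sin(a)])
print(y,g,g2)
plan([g2[0],g2[1],47],y,g=1,n=4)
```

```text
[470.7 348.5 168.8]
[441.16 192.87  -1.75] -100.39 [[0.6, -0.1], [0.1, 0.4], [-0.5, -2.4], [-0.2, 1.2], [0.0, 0.8]]
169.61300373906334 [465.32442916 324.67370166] [468.38945965 341.39511273]
from [470.7 348.5 168.8] 161.3 rows 4
1, -0.0, -1.9, 30.5, 0, 0, -2.07, 1, 0.0, -1.9, 30.5, 0, 0, -2.07, 1, 0.1, -1.9, 30.5, 0, 0, -2.07, 1, 0.2, -1.9, 30.5, 0, 0, -2.07
```

Emit:
step_arm(
  motion=[1, 0, -1.9, 30.5, 0, 0, -2.1, 1, 0, -1.9, 30.5, 0, 0, -2.1, 1, 0, -1.9, 30.5, 0, 0, -2.1, 1, 0.2, -1.9, 30.5, 0, 0, -2.1, 1, 0, 0, 0, 0, 0, 0, 1, 0, 0, 0, 0, 0, 0, 1, 0, 0, 0, 0, 0, 0, 1, 0, 0, 0, 0, 0, 0],
)

```text
time_s: 15.25
ee_pos: [469.7, 343.4, 49.1]
ee_rot: [3.138, 0.003, 2.963]
ft_force: [0.2, -0.3, -2.8]
opening: 0.17
```

Emit:
step_arm(
  motion=[1, 0, 0, 0, 0, 0, 0, 1, 0, 0, 0, 0, 0, 0],
)

```text
time_s: 15.42
ee_pos: [469.1, 342.6, 48.4]
ee_rot: [3.139, 0.002, 2.963]
ft_force: [0.4, 0.2, -2.6]
opening: 0.171
```

Run:
```python
from h import *
ps=toolpose(); p=viewer.snapshot("wrist"); s=env.get_state(); print(ps[0].round(1),s["ee_rot"].round(3),s["joint_positions"].round(2))
cv2.imwrite("pics/w7.png",cv2.resize(p["pixels"][0:240,200:440],(600,600),interpolation=cv2.INTER_CUBIC))
```

```text
[469.1 342.6  48.4] [3.140e+00 2.000e-03 2.963e+00] [-0.47  0.74 -0.33  1.79  0.36  0.66  1.96]
```

View pics/w7.png

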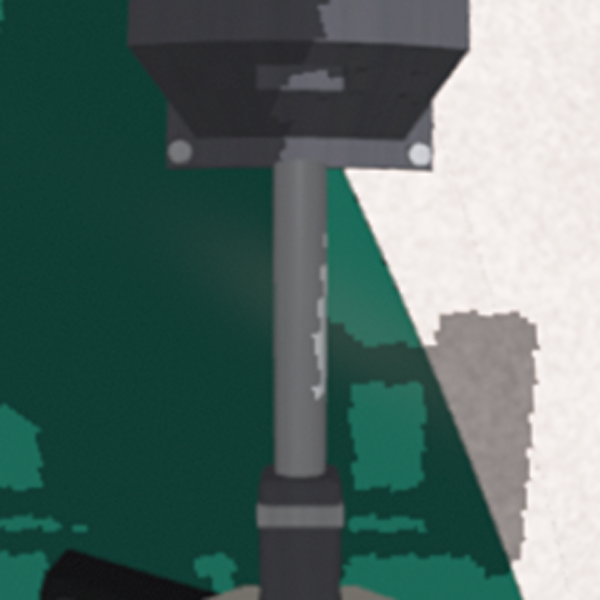

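It is centred: corners 127 and 468, bolts 179 and 420, punch at 300. Advancing.

Emit:
step_arm(
  motion=[1, 0, -5, 0, 0, 0, 0, 1, 0, -5, 0, 0, 0, 0, 1, 0, -5, 0, 0, 0, 0, 1, 0, -4, 0, 0, 0, 0, 1, 0, 0, 0, 0, 0, 0, 1, 0, 0, 0, 0, 0, 0, 1, 0, 0, 0, 0, 0, 0, 1, 0, 0, 0, 0, 0, 0],
)

```text
time_s: 16.13
ee_pos: [464.9, 323.5, 46.8]
ee_rot: [3.141, -0.0, 2.963]
ft_force: [-0.2, 0.8, -2.9]
opening: 0.168
```

Emit:
step_arm(
  motion=[1, 0, -4, 0, 0, 0, 0, 1, 0, -4, 0, 0, 0, 0, 1, 0, -4, 0, 0, 0, 0, 1, 0, -4, 0, 0, 0, 0, 1, 0, 0, 0, 0, 0, 0, 1, 0, 0, 0, 0, 0, 0],
)

```text
time_s: 16.63
ee_pos: [463.1, 311.6, 47.9]
ee_rot: [3.133, 0.002, 2.965]
ft_force: [1.3, 4.7, -2.3]
opening: 0.166
```

Emit:
step_arm(
  motion=[1, 0, -4, 0, 0, 0, 0, 1, 0, -4, 0, 0, 0, 0, 1, 0, -4, 0, 0, 0, 0, 1, 0, -4, 0, 0, 0, 0, 1, 0, 0, 0, 0, 0, 0, 1, 0, 0, 0, 0, 0, 0, 1, 0, 0, 0, 0, 0, 0],
)

```text
time_s: 17.22
ee_pos: [460.2, 296.1, 47.8]
ee_rot: [3.133, 0.002, 2.965]
ft_force: [0.6, 6.1, -2.2]
opening: 0.17
```

Run:
```python
from h import *
s=env.get_state(); print(s["ft_force"],s["opening"])
q=viewer.snapshot("top")
print([(round(d["conf"],2),toW(q,d["xyz"]).round().tolist()) for d in place_of(q,"pin1")[:5]],[(round(d["conf"],2),toW(q,d["xyz"]).round().tolist()) for d in place_of(q,"tray")[:5]])
cv2.imwrite("pics/t2.png",cv2.resize(q["pixels"][120:270,230:480],(800,480),interpolation=cv2.INTER_CUBIC))
```

```text
[ 0.57107106  6.10010596 -2.17814863] 0.16976686802870186
[(0.69, [605.0, 11.0, -2.0]), (0.57, [432.0, 138.0, 61.0]), (0.53, [584.0, -138.0, 63.0])] [(0.83, [605.0, 13.0, -3.0])]
```

View pics/t2.png

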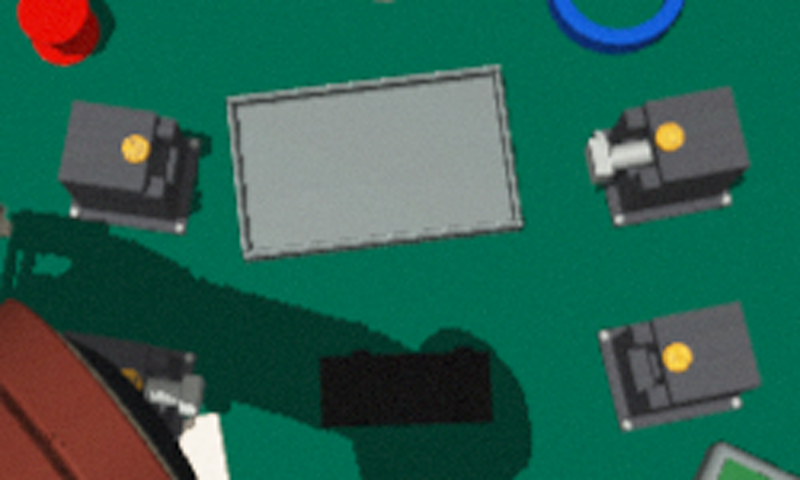

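The LN head is now well out too, at (175,393), driven about 26 mm. RF is unchanged and the rack is empty. I'll add 2 mm, withdraw, lift, and take the punch back.

Emit:
step_arm(
  motion=[1, 0, -2, 0, 0, 0, 0, 1, 0, 0, 0, 0, 0, 0, 1, 0, 0, 0, 0, 0, 0, 1, 0, 10, 0, 0, 0, 0, 1, 0, 20, 0, 0, 0, 0, 1, 0, 25, 0, 0, 0, 0, 1, 0, 25, 0, 0, 0, 0, 1, 0, 0, 0, 0, 0, 0],
)

```text
time_s: 18.03
ee_pos: [472.6, 375.3, 47.2]
ee_rot: [3.134, -0.0, 2.968]
ft_force: [-1.1, 0.9, -2.1]
opening: 0.17
```

Emit:
step_arm(
  motion=[1, 0, 3, -20, 0, 0, 0, 1, 0, 0, -40, 0, 0, 0, 1, 0, 0, -40, 0, 0, 0, 1, 0, 0, -20, 0, 0, 0, 1, 0, 0, 0, 0, 0, 0, 1, 0, 0, 0, 0, 0, 0],
)

```text
time_s: 18.53
ee_pos: [473.7, 370.8, 167.2]
ee_rot: [-3.141, 0.001, 2.963]
ft_force: [-0.1, 0.7, -2.7]
opening: 0.17
```

Run:
```python
from h import *
plan([438.4,-7.2,150],0,g=1)
```

```text
from [473.7 370.8 167.2] 169.8 rows 25
1, -1.3, -15.1, 0.7, 0, 0, 6.79, 1, -3.1, -14.9, 0.7, 0, 0, 6.79, 1, -4.8, -14.4, 0.7, 0, 0, 6.79, 1, -6.5, -13.7, 0.7, 0, 0, 6.79, 1, -8.1, -12.9, 0.7, 0, 0, 6.79, 1, -9.5, -11.8, 0.7, 0, 0, 6.79, 1, -10.9, -10.6, 0.7, 0, 0, 6.79, 1, -12.0, -9.3, 0.7, 0, 0, 6.79
1, -13.0, -7.8, 0.7, 0, 0, 6.79, 1, -13.9, -6.2, 0.7, 0, 0, 6.79, 1, -14.5, -4.5, 0.7, 0, 0, 6.79, 1, -14.9, -2.7, 0.7, 0, 0, 6.79, 1, -15.2, -1.0, 0.7, 0, 0, 6.79, 1, -15.2, 0.8, 0.7, 0, 0, 6.79, 1, -15.0, 2.6, 0.7, 0, 0, 6.79, 1, -14.5, 4.4, 0.7, 0, 0, 6.79
1, -13.9, 6.1, 0.7, 0, 0, 6.79, 1, -13.1, 7.7, 0.7, 0, 0, 6.79, 1, -12.1, 9.2, 0.7, 0, 0, 6.79, 1, -10.9, 10.5, 0.7, 0, 0, 6.79, 1, -9.6, 11.8, 0.7, 0, 0, 6.79, 1, -8.2, 12.8, 0.7, 0, 0, 6.79, 1, -6.6, 13.7, 0.7, 0, 0, 6.79, 1, -4.9, 14.4, 0.7, 0, 0, 6.79
1, -3.2, 14.8, 0.7, 0, 0, 6.79
```

Emit:
step_arm(
  motion=[1, -1.3, -15.1, 0.7, 0, 0, 6.8, 1, -3.1, -14.9, 0.7, 0, 0, 6.8, 1, -4.8, -14.4, 0.7, 0, 0, 6.8, 1, -6.5, -13.7, 0.7, 0, 0, 6.8, 1, -8.1, -12.9, 0.7, 0, 0, 6.8, 1, -9.5, -11.8, 0.7, 0, 0, 6.8, 1, -10.9, -10.6, 0.7, 0, 0, 6.8, 1, -12, -9.3, 0.7, 0, 0, 6.8],
)

```text
time_s: 19.2
ee_pos: [460.4, 247.9, 158.5]
ee_rot: [-3.135, 0.001, 2.007]
ft_force: [1.3, 0.7, -1.8]
opening: 0.166
```

Emit:
step_arm(
  motion=[1, -13, -7.8, 0.7, 0, 0, 6.8, 1, -13.9, -6.2, 0.7, 0, 0, 6.8, 1, -14.5, -4.5, 0.7, 0, 0, 6.8, 1, -14.9, -2.7, 0.7, 0, 0, 6.8, 1, -15.2, -1, 0.7, 0, 0, 6.8, 1, -15.2, 0.8, 0.7, 0, 0, 6.8, 1, -15, 2.6, 0.7, 0, 0, 6.8, 1, -14.5, 4.4, 0.7, 0, 0, 6.8],
)

```text
time_s: 19.87
ee_pos: [448.4, 127.5, 153.3]
ee_rot: [-3.138, 0.005, 1.058]
ft_force: [-0.5, -0.5, -2.2]
opening: 0.17
```

Emit:
step_arm(
  motion=[1, -13.9, 6.1, 0.7, 0, 0, 6.8, 1, -13.1, 7.7, 0.7, 0, 0, 6.8, 1, -12.1, 9.2, 0.7, 0, 0, 6.8, 1, -10.9, 10.5, 0.7, 0, 0, 6.8, 1, -9.6, 11.8, 0.7, 0, 0, 6.8, 1, -8.2, 12.8, 0.7, 0, 0, 6.8, 1, -6.6, 13.7, 0.7, 0, 0, 6.8, 1, -4.9, 14.4, 0.7, 0, 0, 6.8],
)

```text
time_s: 20.53
ee_pos: [436.6, 7.2, 148.0]
ee_rot: [3.141, 0.006, 0.108]
ft_force: [-0.8, 0.1, -2.4]
opening: 0.169
```

Emit:
step_arm(
  motion=[1, -3.2, 14.8, 0.7, 0, 0, 6.8, 1, 0, 0, 0, 0, 0, 0, 1, 0, 0, 0, 0, 0, 0, 1, 0, 0, 0, 0, 0, 0, 1, 0, 0, 0, 0, 0, 0],
)

```text
time_s: 20.95
ee_pos: [437.1, -5.5, 148.6]
ee_rot: [-3.141, 0.002, -0.001]
ft_force: [-0.7, 0.2, -2.4]
opening: 0.17
```

Run:
```python
from h import *
s=env.get_state(); print(s["ft_force"],s["opening"],s["ee_rot"].round(3),s["joint_positions"].round(2))
ps=toolpose(); p=viewer.snapshot("wrist")
for k in ["punch","punch_tip","rack"]:
    print(k,[(round(d["conf"],2),wristW(p,ps,d["xyz"]).round().tolist()) for d in place_of(p,k)[:5]])
plan([438.4,-7.2,13],0,g=1)
```

```text
[-0.6601198   0.16358647 -2.40803748] 0.16994275996074 [-3.141e+00  2.000e-03 -1.000e-03] [-0.35  0.42  0.44  2.11 -0.28  0.67  0.28]
punch [(0.57, [434.0, 1.0, 166.0])]
punch_tip [(0.6, [437.0, 92.0, 165.0])]
rack [(0.94, [440.0, -0.0, 0.0])]
from [437.6  -6.1 149.2] -0.1 rows 4
1, 0.2, 0.3, 34.0, 0, 0, -0.03, 1, 0.2, 0.3, 34.0, 0, 0, -0.03, 1, 0.2, 0.3, 34.0, 0, 0, -0.03, 1, 0.2, 0.3, 34.0, 0, 0, -0.03
```

Emit:
step_arm(
  motion=[1, 0.3, 0.3, 30, 0, 0, 0, 1, 0.3, 0.3, 30, 0, 0, 0, 1, 0.3, 0.3, 30, 0, 0, 0, 1, 0, 0, 0, 0, 0, 0, 1, 0, 0, 0, 0, 0, 0, 1, 0, 0, 0, 0, 0, 0, 1, 0, 0, 0, 0, 0, 0, 1, 0, 0, 0, 0, 0, 0],
)

```text
time_s: 21.82
ee_pos: [439.8, -7.5, 60.8]
ee_rot: [-3.141, -0.004, -0.004]
ft_force: [-0.8, -0.2, -2.3]
opening: 0.169
```

Emit:
step_arm(
  motion=[1, -1.2, 0, 16, 0, 0, 0, 1, 0, 0, 16, 0, 0, 0, 1, 0, 0, 16, 0, 0, 0, 1, 0, 0, 0, 0, 0, 0, 1, 0, 0, 0, 0, 0, 0, 1, 0, 0, 0, 0, 0, 0],
)

```text
time_s: 22.32
ee_pos: [437.9, -7.6, 12.2]
ee_rot: [3.142, -0.001, -0.004]
ft_force: [1.2, 0.7, -2.2]
opening: 0.167
```

Emit:
step_arm(
  motion=[1, 0, 0, 0, 0, 0, 0, 1, 0, 0, 0, 0, 0, 0],
)

```text
time_s: 22.48
ee_pos: [437.8, -7.5, 12.0]
ee_rot: [3.141, -0.001, -0.004]
ft_force: [-0.8, -0.7, -2.4]
opening: 0.163
```

Height, position and yaw match the original grasp. Releasing.

Emit:
step_arm(
  motion=[0, 0, 0, 0, 0, 0, 0, 0, 0, 0, 0, 0, 0, 0, 0, 0, 0, 0, 0, 0, 0, 0, 0, 0, 0, 0, 0, 0, 0, 0, 0, 0, 0, 0, 0, 0, 0, 0, 0, 0, 0, 0, 0, 0, 0, 0, 0, 0, 0, 0, 0, 0, 0, 0, 0],
)

```text
invalid input
```

Emit:
step_arm(
  motion=[0, 0, 0, -20, 0, 0, 0, 0, 0, 0, -40, 0, 0, 0, 0, 0, 0, -40, 0, 0, 0, 0, 0, 0, -30, 0, 0, 0, 0, 0, 0, 0, 0, 0, 0],
)

```text
time_s: 22.9
ee_pos: [441.2, -8.0, 146.9]
ee_rot: [-3.141, -0.013, -0.004]
ft_force: [1.1, -0.8, 0.5]
opening: 0.468
```

Run:
```python
from h import *
ps=toolpose(); p=viewer.snapshot("wrist"); print(env.get_state()["opening"])
q=viewer.snapshot("top")
for k in ["punch","punch_tip","rack","pin1"]:
    print(k,[(round(d["conf"],2),wristW(p,ps,d["xyz"]).round().tolist()) for d in place_of(p,k)[:5]],[(round(d["conf"],2),toW(q,d["xyz"]).round().tolist()) for d in place_of(q,k)[:5]])
B=np.array([441.2,192.5]);a=np.radians(-100.4)
for X in (54,56,58,60): print(X,B+X*np.array([np.cos(a),np.sin(a)]))
B=np.array([593.3,-197.2]);a=np.radians(99)
for X in (54,56,58,60): print(X,B+X*np.array([np.cos(a),np.sin(a)]))
plan([430,130,155],-10.4,g=0)
```

```text
0.48880557099805855
punch [(0.76, [434.0, -3.0, 28.0])] []
punch_tip [(0.79, [435.0, 88.0, 29.0])] [(0.55, [431.0, 94.0, 26.0]), (0.41, [440.0, 187.0, -2.0])]
rack [(0.89, [438.0, 0.0, -1.0])] []
pin1 [(0.77, [431.0, 140.0, 63.0])] [(0.75, [431.0, 142.0, 62.0]), (0.45, [583.0, -140.0, 63.0])]
54 [431.45196616 139.38714058]
56 [431.09092787 137.41999763]
58 [430.72988958 135.45285469]
60 [430.36885128 133.48571175]
54 [ 584.85253889 -143.86482961]
56 [ 584.53966996 -141.88945293]
58 [ 584.22680103 -139.91407625]
60 [ 583.9139321  -137.93869956]
from [436.8  -7.7 140.5] -0.2 rows 4
0, -1.9, -34.4, -3.6, 0, 0, 2.54, 0, -3.4, -34.3, -3.6, 0, 0, 2.54, 0, -4.9, -34.1, -3.6, 0, 0, 2.54, 0, -6.4, -33.9, -3.6, 0, 0, 2.54
```

Run:
```python
from h import *
ps=toolpose(); p=viewer.snapshot("wrist"); np.savez("w8.npz",P=ps[0],M=ps[1]); print(ps[0])
cv2.imwrite("pics/w8.png",cv2.resize(p["pixels"][0:300,180:460],(560,600),interpolation=cv2.INTER_CUBIC))
```

```text
[436.8305778   -7.72692317 140.5147577 ]
```

View pics/w8.png

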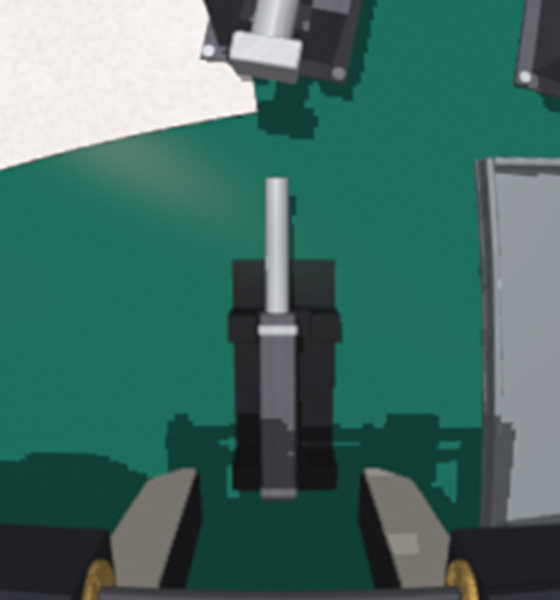

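The punch lies flat in both cradles, a little to the left: tip (277,178), back end (279,493). The LN pin's head is at (267,52).

Run:
```python
from h import *
z=np.load("w8.npz"); ps=(z["P"],z["M"]); p=viewer.snapshot("wrist")
for n,u,v,zz in [("tip",277,178,28),("front",278,318,36),("rackfarL",233,261,6),("rackfarR",334,261,6),("cradleL",230,330,36),("cradleR",340,330,36),("head",267,50,77)]:
    print(n,fish(p,ps,(u/2+180,v/2),zz).round(1))
print(env.get_state()["ee_pos"])
plan([431.2,138.5,140],-10.4,g=-0.2)
```

```text
tip [435.8  91.9  28. ]
front [436.   29.8  36. ]
rackfarL [414.2  53.7   6. ]
rackfarR [463.   53.5   6. ]
cradleL [414.7  24.6  36. ]
cradleR [463.4  24.4  36. ]
head [432.6 137.2  77. ]
[437.06275275  -7.73073388 140.79134984]
from [437.1  -7.7 140.8] -0.2 rows 4
-0.2, -1.6, -36.6, 0.2, 0, 0, 2.54, -0.2, -3.2, -36.4, 0.2, 0, 0, 2.54, -0.2, -4.8, -36.3, 0.2, 0, 0, 2.54, -0.2, -6.5, -36.0, 0.2, 0, 0, 2.54
```

Emit:
step_arm(
  motion=[-0.2, -1.6, -36.6, 0, 0, 0, 2.5, -0.2, -3.2, -36.4, 0, 0, 0, 2.5, -0.2, -4.8, -36.3, 0, 0, 0, 2.5, -0.2, -6.5, -36, 0, 0, 0, 2.6, -0.2, 0, 0, 0, 0, 0, 0, -0.2, 0, 0, 0, 0, 0, 0, -0.2, 0, 0, 0, 0, 0, 0],
)

```text
time_s: 24.08
ee_pos: [431.2, 138.1, 141.1]
ee_rot: [3.141, 0.0, -0.18]
ft_force: [0.2, -0.6, 0.6]
opening: 0.598
```

Run:
```python
from h import *
ps=toolpose(); p=viewer.snapshot("wrist"); np.savez("w9.npz",P=ps[0],M=ps[1]); print(ps[0].round(1),env.get_state()["ee_rot"].round(3))
print([(round(d["conf"],2),wristW(p,ps,d["xyz"]).round().tolist()) for d in place_of(p,"pin1")[:5]])
q=viewer.snapshot("top"); print([(round(d["conf"],2),toW(q,d["xyz"]).round().tolist()) for d in place_of(q,"tray")[:5]])
cv2.imwrite("pics/w9.png",cv2.resize(p["pixels"][50:350,180:460],(560,600),interpolation=cv2.INTER_CUBIC))
```

```text
[431.2 138.1 141.1] [ 3.141 -0.    -0.182]
[(0.69, [430.0, 141.0, 64.0])]
[(0.81, [606.0, 10.0, -1.0]), (0.67, [592.0, -196.0, -4.0])]
```

View pics/w9.png

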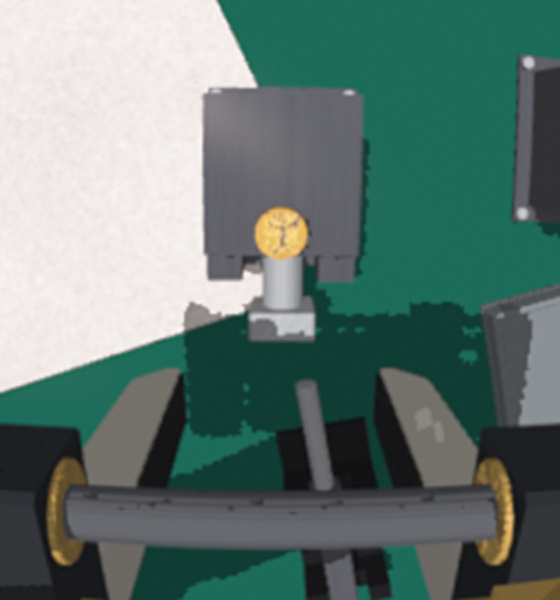

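The head is centred between the fingers at (281,322); the image axis is column 279.

Run:
```python
from h import *
z=np.load("w9.npz"); ps=(z["P"],z["M"]); p=viewer.snapshot("wrist")
for u,v in [(281,310),(281,334)]: print(fish(p,ps,(u/2+180,v/2+50),77).round(1))
print(env.get_state()["ee_pos"])
```

```text
[433.  145.1  77. ]
[431.3 135.5  77. ]
[431.53276605 137.16755326 141.36947208]
```

Emit:
step_arm(
  motion=[-0.2, 0, -2.8, 30, 0, 0, 0, -0.2, 0, 0, 30, 0, 0, 0, -0.2, 0, 0, 20, 0, 0, 0, -0.2, 0, 0, 11.5, 0, 0, 0, -0.2, 0, 0, 0, 0, 0, 0, -0.2, 0, 0, 0, 0, 0, 0, -0.2, 0, 0, 0, 0, 0, 0, -0.2, 0, 0, 0, 0, 0, 0],
)

```text
time_s: 25.0
ee_pos: [432.7, 141.4, 50.7]
ee_rot: [-3.141, -0.002, -0.181]
ft_force: [0.2, -0.0, 0.9]
opening: 0.6
```

Emit:
step_arm(
  motion=[1, 0, 0, 0, 0, 0, 0, 1, 0, 0, 0, 0, 0, 0, 1, 0, 0, 0, 0, 0, 0, 1, 0, 0, 0, 0, 0, 0, 1, 0, 0, 0, 0, 0, 0, 1, 0, 0, 0, 0, 0, 0, 1, 0, 0, 0, 0, 0, 0, 1, 0, 0, 0, 0, 0, 0],
)

```text
time_s: 25.67
ee_pos: [432.1, 141.4, 49.8]
ee_rot: [-3.141, -0.001, -0.18]
ft_force: [1.4, 0.9, 1.5]
opening: 0.273
```

Emit:
step_arm(
  motion=[1, 0, 0, 0, 0, 0, 0, 1, 0, 0, 0, 0, 0, 0],
)

```text
time_s: 25.83
ee_pos: [432.1, 141.4, 49.9]
ee_rot: [-3.141, -0.001, -0.18]
ft_force: [0.7, -0.7, 0.6]
opening: 0.274
```

Emit:
step_arm(
  motion=[1, 0, 5, 0, 0, 0, 0, 1, 0, 6, 0, 0, 0, 0, 1, 0, 6, 0, 0, 0, 0, 1, 0, 6, 0, 0, 0, 0, 1, 0, 6, 0, 0, 0, 0, 1, 0, 6, 0, 0, 0, 0, 1, 0, 6, 0, 0, 0, 0, 1, 0, 6, 0, 0, 0, 0],
)

```text
time_s: 26.5
ee_pos: [422.7, 94.0, 49.6]
ee_rot: [3.141, 0.001, -0.181]
ft_force: [-0.1, -0.2, -1.8]
opening: 0.276
```

Emit:
step_arm(
  motion=[1, 0, 3, 0, 0, 0, 0, 1, 0, 0, 0, 0, 0, 0, 1, 0, 0, 0, 0, 0, 0],
)

```text
time_s: 26.75
ee_pos: [422.8, 91.9, 49.7]
ee_rot: [3.141, 0.0, -0.181]
ft_force: [-0.4, 0.1, -0.7]
opening: 0.278
```

Emit:
step_arm(
  motion=[1, 0, 0, -20, 0, 0, 0, 1, 0, 0, -35, 0, 0, 0, 1, 0, 0, -40, 0, 0, 0, 1, 0, 0, -5, 0, 0, 0, 1, 0, 0, 0, 0, 0, 0],
)

```text
time_s: 27.17
ee_pos: [424.5, 93.0, 151.8]
ee_rot: [-3.139, -0.005, -0.179]
ft_force: [-0.6, -0.6, -1.8]
opening: 0.279
```

```bash
cat >> h.py <<'E'
def trayfit(q):
    r=regions_of(q,"tray")[0]; print("tray conf",r["conf"])
    g=max(cv2.findContours(r["region"].astype(np.uint8),cv2.RETR_EXTERNAL,cv2.CHAIN_APPROX_NONE)[0],key=cv2.contourArea).reshape(-1,2)
    h=cv2.convexHull(g).reshape(-1,2)
    W=np.array([pix2W(q,x,20)[:2] for x in h.astype(float)],np.float32)
    return cv2.minAreaRect(W)
E
python3 - <<'E'
from h import *
print(env.get_state()["opening"],env.get_state()["ft_force"])
q=viewer.snapshot("top"); print(trayfit(q)); print([(round(d["conf"],2),toW(q,d["xyz"]).round().tolist()) for d in place_of(q,"tray")[:5]])
for u,v in [(228,97),(498,66),(522,227),(247,258)]: print(pix2W(q,(u/3.2+230-.3,v/3.2+120-.3),20).round(1))
plan([607,32,150],5,g=1)
E
```

```text
0.2788510330463135 [-0.60682055 -0.61283178 -1.81486179]
tray conf 0.91
((599.6924438476562, 13.434837341308594), (127.20185852050781, 202.48411560058594), 4.23671817779541)
[(0.91, [603.0, 11.0, -1.0])]
[651.6 115.   20. ]
[667.2 -81.3  20. ]
[547.5 -91.8  20. ]
[532.  103.7  20. ]
from [421.6  92.5 148.6] -10.3 rows 5
1, 38.7, 5.3, -0.3, 0, 0, -3.06, 1, 38.3, 7.3, -0.3, 0, 0, -3.06, 1, 37.9, 9.4, -0.3, 0, 0, -3.06, 1, 37.3, 11.4, -0.3, 0, 0, -3.06, 1, 36.7, 13.4, -0.3, 0, 0, -3.06
```

Emit:
step_arm(
  motion=[1, 37.1, 4.3, 0, 0, 0, -3, 1, 36.7, 6.3, 0, 0, 0, -3, 1, 36.3, 8.4, 0, 0, 0, -3, 1, 35.8, 10.4, 0, 0, 0, -3, 1, 35.2, 12.4, 0, 0, 0, -3, 1, 0, 0, 0, 0, 0, 0, 1, 0, 0, 0, 0, 0, 0, 1, 0, 0, 0, 0, 0, 0],
)

```text
time_s: 27.98
ee_pos: [598.9, 36.8, 147.3]
ee_rot: [-3.141, 0.006, 0.081]
ft_force: [-0.3, -0.0, -1.6]
opening: 0.279
```

Emit:
step_arm(
  motion=[1, 0, 0, 0, 0, 0, 0, 1, 0, 0, 0, 0, 0, 0],
)

```text
time_s: 28.15
ee_pos: [599.3, 37.7, 149.1]
ee_rot: [-3.141, 0.002, 0.082]
ft_force: [0.2, 0.1, -0.7]
opening: 0.277
```

Run:
```python
from h import *
ps=toolpose(); p=viewer.snapshot("wrist"); s=env.get_state(); print(ps[0].round(1),s["ee_rot"].round(3),s["opening"],s["ft_force"])
for k in ("tray","pin1","pin1_tail"): print([(round(d["conf"],2),wristW(p,ps,d["xyz"]).round().tolist()) for d in place_of(p,k)[:3]])
cv2.imwrite("pics/w10.png",cv2.resize(p["pixels"][0:360],(800,450),interpolation=cv2.INTER_CUBIC))
plan([599,37,9.5],4.6,g=1,n=4)
```

```text
[599.3  37.7 149.1] [-3.141e+00  1.000e-03  8.200e-02] 0.2750432737048577 [ 0.49559293 -0.90596335 -1.91435437]
[(0.74, [582.0, -140.0, 65.0])]
[(0.89, [600.0, 37.0, 160.0]), (0.46, [584.0, -140.0, 66.0])]
[]
from [600.4  37.3 150. ] 4.7 rows 4
1, -0.4, 0.0, 35.1, 0, 0, 0.03, 1, -0.4, 0.0, 35.1, 0, 0, 0.03, 1, -0.4, 0.0, 35.1, 0, 0, 0.03, 1, -0.4, 0.0, 35.1, 0, 0, 0.03
```

View pics/w10.png

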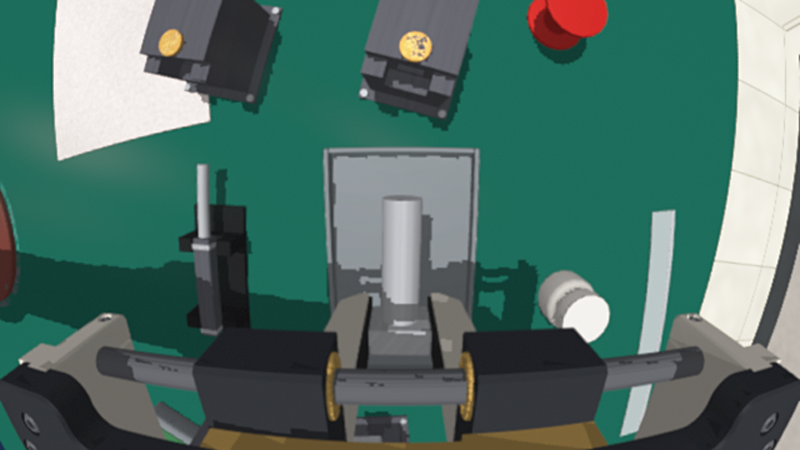

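The pin hangs along the tray's length, centred between its walls (tray columns 324-478, pin 402). LN is empty and the punch is still racked. Lowering.

Emit:
step_arm(
  motion=[1, -0.5, 0, 38, 0, 0, 0, 1, -0.5, 0, 38, 0, 0, 0, 1, 0, 0, 38, 0, 0, 0, 1, 0, 0, 18, 0, 0, 0, 1, 0, 0, 0, 0, 0, 0, 1, 0, 0, 0, 0, 0, 0, 1, 0, 0, 0, 0, 0, 0, 1, 0, 0, 0, 0, 0, 0],
)

```text
time_s: 29.02
ee_pos: [601.7, 36.5, 20.0]
ee_rot: [3.141, -0.005, 0.082]
ft_force: [-0.3, -0.8, -1.2]
opening: 0.278
```

Emit:
step_arm(
  motion=[1, 0, 0, 4, 0, 0, 0, 1, 0, 0, 4, 0, 0, 0, 1, 0, 0, 0, 0, 0, 0, 1, 0, 0, 0, 0, 0, 0, 1, 0, 0, 0, 0, 0, 0],
)

```text
time_s: 29.43
ee_pos: [599.9, 36.6, 9.8]
ee_rot: [3.142, -0.0, 0.082]
ft_force: [0.5, -0.4, -1.2]
opening: 0.276
```

Emit:
step_arm(
  motion=[1, 0, 0, 2, 0, 0, 0, 1, 0, 0, 0, 0, 0, 0, 0.2, 0, 0, 0, 0, 0, 0, 0.2, 0, 0, 0, 0, 0, 0, 0.2, 0, 0, 0, 0, 0, 0, 0.2, 0, 0, 0, 0, 0, 0, 0.2, 0, 0, 0, 0, 0, 0, 0.2, 0, 0, 0, 0, 0, 0],
)

```text
time_s: 30.1
ee_pos: [599.9, 36.6, 7.9]
ee_rot: [3.142, -0.0, 0.082]
ft_force: [0.5, 1.1, 0.3]
opening: 0.399
```

Emit:
step_arm(
  motion=[0.1, 0, 0, -15, 0, 0, 0, 0.1, 0, 0, -30, 0, 0, 0, -0.2, 0, 0, -40, 0, 0, 0, -0.2, 0, 0, -40, 0, 0, 0, -0.2, 0, 0, -10, 0, 0, 0, -0.2, 0, 0, 0, 0, 0, 0],
)

```text
time_s: 30.6
ee_pos: [602.5, 36.3, 146.8]
ee_rot: [3.141, -0.009, 0.082]
ft_force: [0.2, -0.4, -0.4]
opening: 0.594
```

Run:
```python
from h import *
q=viewer.snapshot("top")
for k in ("tray","pin1","punch"): print([(round(d["conf"],2),toW(q,d["xyz"]).round().tolist()) for d in place_of(q,k)[:3]])
plan([584,-141,142],9,g=-0.2)
```

```text
[(0.61, [604.0, 8.0, 1.0]), (0.47, [522.0, 365.0, -3.0])]
[(0.65, [583.0, -140.0, 62.0]), (0.29, [440.0, -1.0, -3.0])]
[(0.95, [433.0, 1.0, 23.0])]
from [598.3  36.9 140.6] 4.7 rows 5
-0.2, -5.7, 35.2, -0.3, 0, 0, -0.86, -0.2, -6.3, 35.1, -0.3, 0, 0, -0.86, -0.2, -6.8, 35.0, -0.3, 0, 0, -0.86, -0.2, -7.3, 34.9, -0.3, 0, 0, -0.86, -0.2, -7.9, 34.8, -0.3, 0, 0, -0.86
```

Emit:
step_arm(
  motion=[-0.2, -5.7, 35.2, 0, 0, 0, -0.9, -0.2, -6.3, 35.1, 0, 0, 0, -0.9, -0.2, -6.8, 35, 0, 0, 0, -0.9, -0.2, -7.3, 34.9, 0, 0, 0, -0.9, -0.2, -7.9, 34.8, 0, 0, 0, -0.9, -0.2, 0, 0, 0, 0, 0, 0, -0.2, 0, 0, 0, 0, 0, 0, -0.2, 0, 0, 0, 0, 0, 0],
)

```text
time_s: 31.47
ee_pos: [585.0, -140.2, 140.9]
ee_rot: [-3.139, 0.003, 0.16]
ft_force: [-0.2, 0.4, -1.1]
opening: 0.599
```

Emit:
step_arm(
  motion=[-0.2, 0, 0, 0, 0, 0, 0, -0.2, 0, 0, 0, 0, 0, 0],
)

```text
time_s: 31.63
ee_pos: [585.9, -138.8, 141.9]
ee_rot: [-3.14, 0.001, 0.163]
ft_force: [-0.5, -0.2, -0.0]
opening: 0.6
```

Run:
```python
from h import *
ps=toolpose(); p=viewer.snapshot("wrist"); print(ps[0].round(1),env.get_state()["ee_rot"].round(3))
print([(round(d["conf"],2),wristW(p,ps,d["xyz"]).round().tolist()) for d in place_of(p,"pin1")[:5]])
cv2.imwrite("pics/w11.png",np.hstack([cv2.resize(p["pixels"][0:360,100:540],(733,600),interpolation=cv2.INTER_CUBIC)]))
```

```text
[ 585.9 -138.8  141.9] [-3.14e+00  1.00e-03  1.63e-01]
[(0.71, [597.0, 36.0, 17.0]), (0.63, [583.0, -141.0, 64.0])]
```

View pics/w11.png

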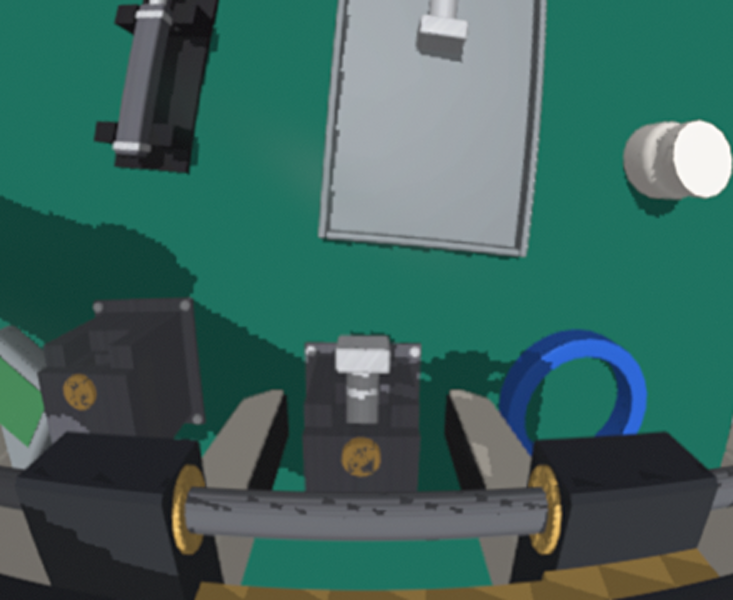

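The RF head's top face spans columns 335-390, rows 347-372, between the fingers. The first pin lies in the tray with its head at (443,25), and the punch is in its rack.

Run:
```python
from h import *
ps=(np.array([585.9,-138.8,141.9]),R.from_euler("xyz",[-3.14,.001,.163]).as_matrix()); p=viewer.snapshot("wrist")
k=440/733
for u,v in [(362.5,347),(362.5,372)]: print(fish(p,ps,(u*k+100,v*0.6),77).round(1))
c=[fish(p,ps,(u*k+100,v*.6),20)[:2].round(1) for u,v in [(320,235),(526,255)]]; print(c)
P,M=toolpose(); print(P);
```

```text
[ 583.2 -134.5   77. ]
[ 585.2 -146.8   77. ]
[array([551.7, -91.3]), array([669.8, -81.9])]
[ 586.01600652 -139.74651159  142.55054359]
```

Emit:
step_arm(
  motion=[-0.2, -1.9, 0.6, 30, 0, 0, 0, -0.2, 0, 0, 30, 0, 0, 0, -0.2, 0, 0, 20, 0, 0, 0, -0.2, 0, 0, 12.5, 0, 0, 0, -0.2, 0, 0, 0, 0, 0, 0, -0.2, 0, 0, 0, 0, 0, 0, -0.2, 0, 0, 0, 0, 0, 0, -0.2, 0, 0, 0, 0, 0, 0],
)

```text
time_s: 32.45
ee_pos: [585.3, -142.4, 51.9]
ee_rot: [3.14, -0.003, 0.16]
ft_force: [-0.1, 0.1, -0.3]
opening: 0.597
```

Emit:
step_arm(
  motion=[1, 0, 0, 0, 0, 0, 0, 1, 0, 0, 0, 0, 0, 0, 1, 0, 0, 0, 0, 0, 0, 1, 0, 0, 0, 0, 0, 0, 1, 0, 0, 0, 0, 0, 0, 1, 0, 0, 0, 0, 0, 0, 1, 0, 0, 0, 0, 0, 0, 1, 0, 0, 0, 0, 0, 0],
)

```text
time_s: 33.12
ee_pos: [584.1, -142.0, 50.4]
ee_rot: [3.142, -0.0, 0.16]
ft_force: [0.9, 0.8, 1.5]
opening: 0.278
```

Emit:
step_arm(
  motion=[1, 0, 0, 0, 0, 0, 0, 1, 0, 0, 0, 0, 0, 0],
)

```text
time_s: 33.28
ee_pos: [584.1, -142.0, 50.4]
ee_rot: [3.142, -0.0, 0.16]
ft_force: [-0.0, 0.9, 2.3]
opening: 0.276
```

Emit:
step_arm(
  motion=[1, 0, -5, 0, 0, 0, 0, 1, 0, -6, 0, 0, 0, 0, 1, 0, -6, 0, 0, 0, 0, 1, 0, -6, 0, 0, 0, 0, 1, 0, -6, 0, 0, 0, 0, 1, 0, -6, 0, 0, 0, 0, 1, 0, -6, 0, 0, 0, 0, 1, 0, -6, 0, 0, 0, 0],
)

```text
time_s: 33.95
ee_pos: [576.1, -94.0, 50.0]
ee_rot: [-3.14, 0.001, 0.161]
ft_force: [0.3, 0.6, -0.5]
opening: 0.271
```

Emit:
step_arm(
  motion=[1, 0, -4, 0, 0, 0, 0, 1, 0, 0, 0, 0, 0, 0, 1, 0, 0, 0, 0, 0, 0],
)

```text
time_s: 34.2
ee_pos: [575.9, -91.2, 50.3]
ee_rot: [-3.142, -0.0, 0.161]
ft_force: [0.2, 0.7, -1.0]
opening: 0.278
```

Emit:
step_arm(
  motion=[1, 0, 0, -20, 0, 0, 0, 1, 0, 0, -35, 0, 0, 0, 1, 0, 0, -35, 0, 0, 0, 1, 0, 0, 0, 0, 0, 0, 1, 0, 0, 0, 0, 0, 0, 1, 0, 0, 0, 0, 0, 0],
)

```text
time_s: 34.7
ee_pos: [575.2, -91.8, 139.8]
ee_rot: [-3.141, 0.001, 0.16]
ft_force: [-1.2, 0.9, -1.1]
opening: 0.279
```

Run:
```python
from h import *
s=env.get_state(); print(s["opening"],s["ft_force"])
q=viewer.snapshot("top")
print(trayfit(q))
for k in ("tray","pin1"): print([(round(d["conf"],2),toW(q,d["xyz"]).round().tolist()) for d in place_of(q,k)[:3]])
c=np.array([601.5,12.5]);a=np.radians(4.6); t=c+(-25)*np.array([-np.sin(a),np.cos(a)]); print(t)
plan([t[0],t[1],139],4.6,g=1)
```

```text
0.27922369870831465 [-1.17850874  0.87872529 -1.13766096]
tray conf 0.94
((598.6887817382812, 23.839576721191406), (123.16055297851562, 177.55018615722656), 4.974051475524902)
[(0.89, [607.0, 9.0, -1.0])]
[(0.68, [600.0, 37.0, 14.0]), (0.65, [523.0, 360.0, -7.0]), (0.47, [714.0, 240.0, 0.0])]
[603.50497311 -12.41947196]
from [574.9 -91.5 138.7] 9.2 rows 3
1, 13.6, -24.5, -0.1, 0, 0, 1.52, 1, 13.0, -24.9, -0.1, 0, 0, 1.52, 1, 12.3, -25.2, -0.1, 0, 0, 1.52
```

Emit:
step_arm(
  motion=[1, 13.6, -24.5, 0, 0, 0, 1.5, 1, 13, -24.9, 0, 0, 0, 1.5, 1, 12.3, -25.2, 0, 0, 0, 1.5, 1, 0, 0, 0, 0, 0, 0, 1, 0, 0, 0, 0, 0, 0, 1, 0, 0, 0, 0, 0, 0, 1, 0, 0, 0, 0, 0, 0, 1, 0, 0, 0, 0, 0, 0],
)

```text
time_s: 35.57
ee_pos: [604.0, -14.5, 140.2]
ee_rot: [3.141, 0.001, 0.079]
ft_force: [0.2, 0.0, -1.3]
opening: 0.274
```

Run:
```python
from h import *
s=env.get_state(); print(s["opening"],s["ee_pos"],s["ee_rot"])
ps=toolpose(); p=viewer.snapshot("wrist")
for k in ("tray","pin1"): print([(round(d["conf"],2),wristW(p,ps,d["xyz"]).round().tolist()) for d in place_of(p,k)[:3]])
q=viewer.snapshot("top")
for k in ("tray","pin1"): print([(round(d["conf"],2),toW(q,d["xyz"]).round().tolist()) for d in place_of(q,k)[:3]])
```

```text
0.2743238035091375 [603.97554602 -14.51502802 140.19694801] [3.14058851e+00 6.40858467e-04 7.88235416e-02]
[(0.84, [603.0, 11.0, -3.0]), (0.26, [609.0, -70.0, 155.0])]
[(0.67, [596.0, 37.0, 19.0]), (0.62, [599.0, -15.0, 153.0]), (0.18, [325.0, -267.0, 2.0])]
[]
[]
```

Tray and pin positions agree. Lowering.

Emit:
step_arm(
  motion=[1, 0, 0, 35, 0, 0, 0, 1, 0, 0, 35, 0, 0, 0, 1, 0, 0, 35, 0, 0, 0, 1, 0, 0, 17, 0, 0, 0, 1, 0, 0, 0, 0, 0, 0, 1, 0, 0, 0, 0, 0, 0, 1, 0, 0, 0, 0, 0, 0, 1, 0, 0, 0, 0, 0, 0],
)

```text
time_s: 36.53
ee_pos: [606.2, -12.8, 20.3]
ee_rot: [3.141, -0.004, 0.081]
ft_force: [0.5, 0.0, -0.6]
opening: 0.278
```

Emit:
step_arm(
  motion=[1, 0, 0, 5, 0, 0, 0, 1, 0, 0, 4, 0, 0, 0, 1, 0, 0, 0, 0, 0, 0, 1, 0, 0, 0, 0, 0, 0, 1, 0, 0, 0, 0, 0, 0],
)

```text
time_s: 36.95
ee_pos: [604.5, -12.5, 9.3]
ee_rot: [3.142, -0.0, 0.082]
ft_force: [-0.8, 0.6, -0.8]
opening: 0.28
```

Emit:
step_arm(
  motion=[1, 0, 0, 1.5, 0, 0, 0, 1, 0, 0, 0, 0, 0, 0, 0.2, 0, 0, 0, 0, 0, 0, 0.2, 0, 0, 0, 0, 0, 0, 0.2, 0, 0, 0, 0, 0, 0, 0.2, 0, 0, 0, 0, 0, 0, 0.2, 0, 0, 0, 0, 0, 0, 0.2, 0, 0, 0, 0, 0, 0],
)

```text
time_s: 37.62
ee_pos: [604.5, -12.6, 7.8]
ee_rot: [3.141, -0.0, 0.082]
ft_force: [0.5, -0.8, -0.3]
opening: 0.399
```

Emit:
step_arm(
  motion=[0.1, 0, 0, -15, 0, 0, 0, 0.1, 0, 0, -30, 0, 0, 0, -0.2, 0, 0, -40, 0, 0, 0, -0.2, 0, 0, -40, 0, 0, 0, -0.2, 0, 0, -40, 0, 0, 0, -0.2, 0, 35, -40, 0, 0, 0, -0.2, 0, 38, 0, 0, 0, 0, -0.2, 0, 38, 0, 0, 0, 0],
)

```text
time_s: 38.28
ee_pos: [614.7, -115.7, 207.3]
ee_rot: [3.141, -0.006, 0.086]
ft_force: [0.3, -0.0, -0.7]
opening: 0.599
```

Emit:
step_arm(
  motion=[-0.2, 0, 38, 0, 0, 0, 0, -0.2, 0, 38, 0, 0, 0, 0, -0.2, 0, 38, 0, 0, 0, 0, -0.2, 0, 0, 0, 0, 0, 0, -0.2, 0, 0, 0, 0, 0, 0, -0.2, 0, 0, 0, 0, 0, 0],
)

```text
time_s: 38.78
ee_pos: [622.1, -228.5, 203.7]
ee_rot: [-3.14, 0.0, 0.082]
ft_force: [-0.7, 0.7, -0.7]
opening: 0.601
```

Run:
```python
from h import *
ps=toolpose(); p=viewer.snapshot("wrist"); q=viewer.snapshot("top"); print(ps[0].round(1))
for k in ("tray","pin1","pin1_tail","punch","punch_tip","rack"): print(k,[(round(d["conf"],2),wristW(p,ps,d["xyz"]).round().tolist()) for d in place_of(p,k)[:3]],[(round(d["conf"],2),toW(q,d["xyz"]).round().tolist()) for d in place_of(q,k)[:3]])
cv2.imwrite("pics/end.png",cv2.resize(q["pixels"][100:290,210:480],(800,563),interpolation=cv2.INTER_CUBIC))
```

```text
[ 622.1 -228.5  203.7]
tray [] [(0.85, [593.0, 8.0, -3.0])]
pin1 [] [(0.82, [592.0, -12.0, 19.0]), (0.72, [588.0, 35.0, 15.0])]
pin1_tail [(0.9, [600.0, -74.0, 13.0])] [(0.79, [597.0, -73.0, 10.0])]
punch [] [(0.89, [435.0, 1.0, 25.0])]
punch_tip [] [(0.69, [433.0, 93.0, 26.0])]
rack [] [(0.96, [438.0, -0.0, -2.0]), (0.27, [584.0, 95.0, 9.0])]
```

View pics/end.png

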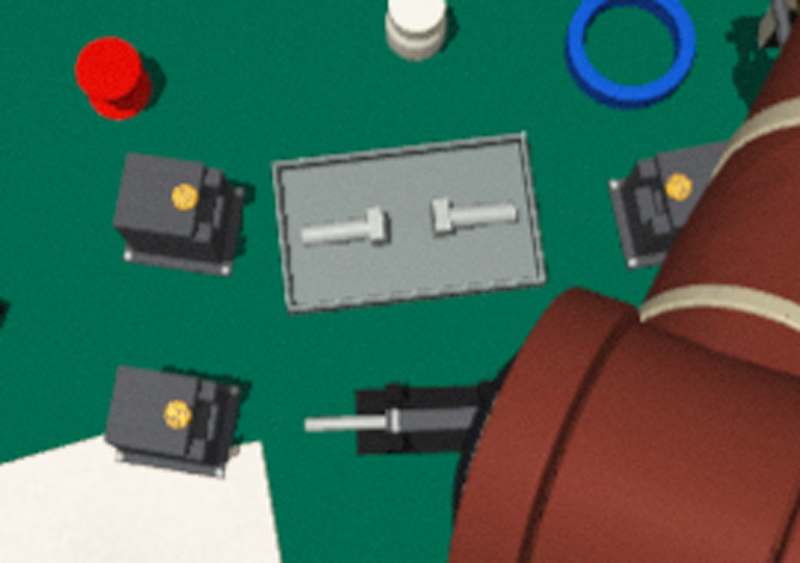

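Both pins lie inside the tray, all visible slots are empty and the punch is in its rack. The tray reads about 10 mm nearer the robot than before, perhaps because it was knocked, so I'll wait and recheck before handing in.

Emit:
step_arm(
  motion=[-0.2, 0, 0, 0, 0, 0, 0, -0.2, 0, 0, 0, 0, 0, 0, -0.2, 0, 0, 0, 0, 0, 0, -0.2, 0, 0, 0, 0, 0, 0, -0.2, 0, 0, 0, 0, 0, 0, -0.2, 0, 0, 0, 0, 0, 0, -0.2, 0, 0, 0, 0, 0, 0, -0.2, 0, 0, 0, 0, 0, 0],
)

```text
time_s: 40.15
ee_pos: [622.2, -229.3, 204.1]
ee_rot: [3.142, 0.0, 0.082]
ft_force: [-0.3, 0.2, -0.5]
opening: 0.602
```

Emit:
step_arm(
  motion=[-0.2, 0, 0, 0, 0, 0, 0, -0.2, 0, 0, 0, 0, 0, 0, -0.2, 0, 0, 0, 0, 0, 0, -0.2, 0, 0, 0, 0, 0, 0, -0.2, 0, 0, 0, 0, 0, 0, -0.2, 0, 0, 0, 0, 0, 0, -0.2, 0, 0, 0, 0, 0, 0, -0.2, 0, 0, 0, 0, 0, 0],
)

```text
time_s: 40.82
ee_pos: [622.2, -229.2, 204.1]
ee_rot: [3.142, 0.0, 0.082]
ft_force: [-0.1, 0.2, -0.8]
opening: 0.597
```

Run:
```python
from h import *
for i in range(2):
    q=viewer.snapshot("top"); r=trayfit(q); print(r)
    for k in ("tray","pin1","pin1_tail","punch"): print(k,[(round(d["conf"],2),toW(q,d["xyz"]).round().tolist()) for d in place_of(q,k)[:3]])
```

```text
Traceback (most recent call last):
  File "h.py", line 50, in trayfit
    r=regions_of(q,"tray")[0]; print("tray conf",r["conf"])
      ~~~~~~~~~~~~~~~~~~~~^^^
IndexError: list index out of range
```

Run:
```python
from h import *
for i in range(2):
    q=viewer.snapshot("top")
    for k in ("tray","pin1","pin1_tail","punch"): print(k,[(round(d["conf"],2),toW(q,d["xyz"]).round().tolist()) for d in place_of(q,k)[:3]])
E0=cv2.imread("pics/end.png"); n=cv2.resize(q["pixels"][100:290,210:480],(800,563),interpolation=cv2.INTER_CUBIC)
print("diff in tray area",np.abs(E0.astype(int)-n)[120:320,260:560].mean(), "rack/LN",np.abs(E0.astype(int)-n)[350:480,90:460].mean())
```

```text
tray [(0.55, [592.0, 10.0, -1.0])]
pin1 [(0.8, [582.0, 37.0, 16.0]), (0.56, [592.0, -13.0, 16.0])]
pin1_tail [(0.77, [596.0, -73.0, 11.0]), (0.65, [598.0, 182.0, -1.0])]
punch [(0.55, [437.0, 2.0, 29.0])]
tray [(0.92, [592.0, 7.0, -4.0])]
pin1 [(0.81, [588.0, 34.0, 15.0]), (0.49, [589.0, -13.0, 17.0])]
pin1_tail [(0.59, [599.0, -73.0, 15.0]), (0.19, [593.0, -194.0, -2.0])]
punch [(0.68, [435.0, -0.0, 28.0])]
diff in tray area 1.7354833333333333 rack/LN 1.6935135135135135
```

The scene is at rest; the picture difference is only noise. Handing in.

```bash
python3 -c "
from h import *
print(workorder.hand_in())"
```

```text
the job is handed in; nothing more can be done
None
```

The job is handed in: both pins are out of their blocks and in the tray, and the punch is back in its rack. The hand-in gave no verdict. Only two blocks held pins, the near left and the far right.

- **Driving:** I drove each pin about 25–28 mm from the plain end. Then I put the punch back, pulled each pin out by its head and laid it in the tray. This took about 41 s of the 210 s.
- **Pins:** in the last pictures both lie wholly inside the tray. The heads are about 25 mm either side of the tray's middle, 13–19 mm up, and no slot in view shows a head.
- **Punch:** it lies level in both cradles, about 3 mm off-centre (10 allowed). The first release command was refused, so the grip opened while the arm was already rising; the pictures afterwards showed the punch seated properly.
- **Tray:** it now reads about 10 mm nearer the robot than before, with the pins shifted along with it. It was probably knocked while the arm was moving away. Comparing pictures about 2 s apart showed nothing moving.
- **Disagreements:** one last automatic look for the tray found nothing, but the next two found it. I did not measure the bystanders again at the end. The spool, jar and tape roll looked in place; I did not check the sensor box or multimeter.

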